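# Clamp a rake dowel in the V-blocks for drilling

### The arm

A 6-joint arm with a two-finger parallel gripper is mounted at the origin on a cart in front of the work surface, level with it; the furniture and walls round the work are solid. World frame = base frame: x ahead of the robot, y to its left, z up, the work surface at z = 0. Lengths are in m, angles in rad, forces in N, time in s.
With the tool pointing down it reaches from about 0.3 to 0.85 m from the base axis. Payload 4.2 kg.
Tool frame: the origin (TCP) lies between the finger pads; the fingertips stand 14 mm ahead of it and the grasp point (between the pads) lies 5 mm behind it (ctrl.tip_reach is the distance from the TCP to the fingertips, in m); z points along the fingers, y is the direction in which the jaws open and shut (so a half turn about z gives the same grasp; the last joint's range is limited). The gripper opens to 91 mm and grips with 3 to 60 N. Pads are 32 mm wide; open, the fingers measure 118 mm over their backs; the gripper's body (76 mm by 178 mm) begins 60 mm behind the grasp point.
Start: joints at [-1.148, 0.32, 1.565, -0, 1.257, -0.02], TCP at [0.246, -0.52, 0.228] pointing down, gripper open.
Joint ranges: [-3.11, 3.11], [-0.84, 2.01], [0.21, 2.61], [-1.34, 4.49], [0.05, 2.63], [-2.56, 2.56]. Speed limits (rad/s): [2.57, 2.57, 3.14, 3.14, 3.14, 3.14].

### API

Orientations are given as a unit quaternion [w, x, y, z].
In Python, from bench import ctrl, viewer gives the robot as it stands.
- The arm moves only by the tool jog_arm, never from a script. Its argument "targets" is a list that holds one entry, the list of rows, each a list of 7 numbers: the shift along the tool's x, y, z in units of 80 cm (1.0 is 80 cm), then the turn, a rotation vector about the tool's x, y, z in units of 90 degrees (1.0 is 90 degrees), then the closure, from -1 (fully open) to 1 (shut), so that 0 is half open. A call has 1 to 12 rows; each row shifts and turns the pose as measured when the row begins, along the tool's axes as they then stand; what a row does not reach is not made up. A row lasts 1/8 s, in which the tool goes at most 62.5 mm and 10.7 degrees, less where a joint would pass 70% of its speed; a pose out of reach is approached as far as the arm can. A call with a number of a shift or a turn outside -1 to 1 is refused whole. A call with a gripper value outside its range is refused whole. The fingers move at their own pace and stop on an object; "grip_force" is the grip in N (left out, the last holds). Time passes only in rows, so rows that do not move let the fingers close. It gives the time, the measured TCP pose, the force and the opening at its end, in the units of the state.
- ctrl.get_obs(): the state, without advancing time (a new reading comes with each control period).
- viewer.camera(name): name is "side" or "top"; returns (picture, depth): 420x560x3 uint8, red, green, blue; 420x560 float32, m along the optical axis (not along the pixel's ray), 0 where there is no reading.
- viewer.camera_params(name): a dict with "vertical_fov" (degrees; the focal length in pixels is half the picture's height over the tangent of half this angle, whatever the lens; pixels are square), "cx", "cy" (the principal point, pixels), "k1" (the pictures are not rectified: a ray, as slopes to the right and down, at radius r is drawn at 1 + k1 r^2 times it, then the intrinsics apply), "extrinsics" (4x4, takes a point from world to camera coordinates). Camera axes: x right, y up, looking along -z (the intrinsics and any distortion apply to the point x, -y, -z); pixel columns grow to the right and rows downward; lengths in m; the calibration is good to about 2 mm. A picture is of the moment at which its call begins. camera_params takes no time and is no camera call.
- ctrl.sign_off(): hands the job in, once; it reports no verdict.
Trained networks look in the newest picture that a camera, given by its name, has taken for a name from the list of things; names that differ only in an ending like _2 or _b are one class to them, and where a whole thing is asked for, a point or a joint stands for the part that bears it (a point fixed in the world has none). Each returns a list of dicts, best first, with "conf" (0 to 1); they miss things now and then, are a little off and sometimes report something else, mostly with a low value. They report only what shows in the picture. A call takes as long as a camera call.
- viewer.recognise(camera, name): "extent" ([centre column, centre row, width, height] in pixels, round what is visible of it).
- viewer.silhouettes(camera, name): "region" (420x560 bool, what is visible of it) and "extent" ([centre column, centre row, width, height] in pixels, round what is visible of it).
- viewer.pinpoint(camera, name): "location" ([column, row] in pixels: a listed point, or the origin of a listed thing).
The state is a dict: "t": time; "joints": joint angles; "dq": joint speeds; "effort": joint torques, N m; "tcp_pos": TCP position; "orientation": TCP orientation; "contact_force": force on the tool from outside, world axes, zero at the start; "wrist_torque": the same for the moment, N m; "grip_width": finger opening in m.
Only numpy, scipy, OpenCV 4.12 (cv2) and the standard library are available. Lean on these libraries where they do the work, as an engineer would, in place of code of your own. Each camera call takes 0.05 s, during which the arm holds its last target.

### The job

The thick round dowel is to be drilled for the pins of a new marbling rake. Lay it into the grooves of the two V-blocks, slide it along them until its end is gently home against the end stop, and then swing the clamp strap over and press its grip down, firmly but not hard, so that the sprung pad keeps the dowel clamped when you let go. Leave the other things on the bench where they are.

Things in the scene. Friction and masses are not known exactly. Their poses are not given: they have to be found in the camera images.
- dowel: plain light wooden dowel, 28 mm diameter, 200 mm long, about 100 g, ends alike; origin at its centre, y along it. It starts in a low wooden rest (two grooved bars 120 mm apart, 18 mm high), centre 24 mm above the bench; grip it across at its middle, where there is only a 3 mm slat below and 100 mm clear between the bars.
- jig: drilling jig, fixed: base plate 112 x 250 mm, 10 mm thick, with two dark steel V-blocks at y = -65 and +65 mm, each 30 mm long in y, 72 mm wide in x, tops 49 mm above the bench; 100 mm clear for fingers between them. Origin on the bench top midway between the blocks; z up, y along the grooves towards the end stop, x across.
- seat (a point): where the centre of the dowel must end: on the jig's x = 0, y = 0, 45 mm above the bench, midway between the V-blocks. The grooves are 90 degree Vs, 48 mm wide at the top, bottom 25 mm above the bench; the dowel then lies along the jig's y with its end against the stop. Unclamped, it slides along the grooves at 1 to 2 N.
- end_stop: fixed upright steel plate at the +y end of the jig, 34 mm wide, 10 mm thick, top 60 mm above the bench; origin in the middle of the face that the dowel's end meets, at (0, 100, 45) mm in the jig's frame. Push the dowel on it with 3 to 8 N, never more than 20 N.
- clamp_arm: steel strap (20 mm wide, 8 thick, 134 long) on a stiff hinge; origin on the hinge axis, at (46, 65, 75) mm in the jig's frame between two ears 86 mm high. It turns about the jig's y: at 0 rad it is level and points to the jig's -x over the +y V-block; positive lifts it, 1.57 is upright, 1.9 the end. It starts at 1.45 to 1.75 and stays where it is left (friction 1.0 N m).
- clamp_grip (a point): middle of the flat upper (outer) face of the black grip (44 mm along the strap, 24 wide, 14 thick) at the strap's end, 112 mm from the hinge axis and, with the strap level, at the hinge's height. With the strap upright this face looks to the jig's +x: push it to -x, then down along its arc. 8 to 9 N here moves the strap, plus 0.4 N per newton of pad force; 13 to 15 N clamps well.
- clamp_screw (a point): centre of the strap 46 mm from the hinge, where the pad's screw passes. The sprung rubber pad (20 mm wide, 6 N per mm, 5 mm travel) hangs below. The screw's setting differs by up to 6 mm either way and is not reported: the pad meets a seated dowel at a strap angle between +0.21 and -0.08 rad, so feel for it. It must end pressing with over 5 N, never over 22 N.
- jar_small: small clear screw jar, 58 mm wide, 68 high; a bystander to be left alone; origin under its middle
- dropper_1: small brown dropper bottle, 33 mm wide, 92 high; a bystander to be left alone; origin under its middle
- rinse_bottle: plain plastic bottle, 62 mm wide, 116 high; a bystander to be left alone; origin under its middle
- lid_small: flat metal jar lid, 62 mm wide, 13 high; a bystander to be left alone; origin under its middle
- tape_1: roll of tape lying flat, 100 mm wide, 25 high; a bystander to be left alone; origin under its middle
- wood_block: rough wooden block, 45 x 75 x 30 mm; a bystander to be left alone; origin under its middle

How it is judged:
By the outcome, as a careful person would: the job done as asked, in the order asked, and still so for the second after the job is handed in, with the robot touching nothing.
It also fails if it takes over 67 s, if anything falls off the work surface, if the arm or the gripper's body presses on something with over 40 N, if the wrist force passes 120 N, or if a joint passes its speed limit or range.

## Working session

There is one attempt and no reset: what is moved stays moved. The work goes in short steps, Python scripts to look and compute and a tool call to move; the robot and the scene stay as the last step left them, time stands still between calls to the robot, and variables do not carry over. Pictures are saved under pics/ and viewed, and the job is handed in when it is done.

Besides the shell and the picture viewer there is one more tool, called after "Request:" by a JSON object that holds its "op" and its "data". jog_arm: Moves the arm, as the interface text tells. Shifts and turns lie within -1 to 1; 1 stands for 80 cm of shift or 90 degrees of turn. Its arguments: {"type":"object","properties":{"targets":{"type":"array"},"grip_force":{"type":"number"}},"required":["targets"]}

```bash
mkdir -p pics; ls; cat > h.py <<'E'
import numpy as np, cv2
from bench import ctrl, viewer
def cam(n,fn=None):
    im,d=viewer.camera(n)
    if fn: cv2.imwrite('pics/'+fn,cv2.cvtColor(im,cv2.COLOR_RGB2BGR))
    return im,d
def K(n):
    p=viewer.camera_params(n); f=210/np.tan(np.radians(p['vertical_fov'])/2)
    return np.array([[f,0,p['cx']],[0,f,p['cy']],[0,0,1]]),np.array([p['k1'],0,0,0,0.]),np.array(p['extrinsics'])
def ray(n,uv):
    k,dist,E=K(n)
    s=cv2.undistortPoints(np.array(uv,float).reshape(-1,1,2),k,dist).reshape(-1,2)
    d=np.c_[s[:,0],-s[:,1],-np.ones(len(s))]
    R=E[:3,:3]; return -R.T@E[:3,3], d@R
def atz(n,uv,z):
    o,d=ray(n,uv); z=np.broadcast_to(z,(len(d),)); return o+d*((z-o[2])/d[:,2])[:,None]
def atdepth(n,uv,dep):
    o,d=ray(n,uv); return o+d*np.asarray(dep).reshape(-1,1)
def cloud(n,depth):
    v,u=np.mgrid[0:420,0:560]; P=atdepth(n,np.c_[u.ravel(),v.ravel()],depth.ravel()); P[depth.ravel()==0]=np.nan
    return P.reshape(420,560,3)
def proj(n,P):
    k,dist,E=K(n); P=np.atleast_2d(P); c=P@E[:3,:3].T+E[:3,3]
    return cv2.projectPoints(np.c_[c[:,0],-c[:,1],-c[:,2]],np.zeros(3),np.zeros(3),k,dist)[0].reshape(-1,2)
def tri(a,b):
    o1,d1=ray('top',[a]);o2,d2=ray('side',[b]);d1=d1[0]/np.linalg.norm(d1);d2=d2[0]/np.linalg.norm(d2)
    t=np.linalg.lstsq(np.c_[d1,-d2],o2-o1,rcond=None)[0]
    p,q=o1+d1*t[0],o2+d2*t[1]; return (p+q)/2,np.linalg.norm(p-q)
E
python3 - <<'E'
from h import *
np.set_printoptions(precision=4,suppress=True)
for n in ('top','side'):
    im,d=cam(n,n+'0.png'); np.save(n+'0.npy',d)
    print(n,K(n)[2],(d==0).mean())
    for t in ['dowel','jig','seat','end_stop','clamp_arm','clamp_grip','clamp_screw']:
        r=viewer.pinpoint(n,t); 
        print(t,[(np.round(x['location'],1),round(x['conf'],2)) for x in r[:3]])
print(ctrl.get_obs(), ctrl.tip_reach)
E
```

```text
pics
top [[-0.017  -0.9999 -0.0029  0.0449]
 [ 0.9962 -0.0172  0.0853 -0.5569]
 [-0.0853 -0.0015  0.9964 -1.3498]
 [ 0.      0.      0.      1.    ]] 0.003822278911564626
dowel [(array([201.5, 234.2]), 0.77)]
jig [(array([315.9, 218.2]), 0.76), (array([313.5, 284.3]), 0.39)]
seat [(array([316. , 218.1]), 0.66)]
end_stop [(array([282.1, 229.2]), 0.61)]
clamp_arm [(array([294.2, 210.5]), 0.55)]
clamp_grip [(array([294.1, 200.7]), 0.41)]
clamp_screw [(array([291.7, 205.7]), 0.67)]
side [[ 0.9909 -0.1344 -0.01   -0.5359]
 [ 0.0829  0.5496  0.8313 -0.131 ]
 [-0.1063 -0.8245  0.5557 -0.9079]
 [ 0.      0.      0.      1.    ]] 0.003660714285714286
dowel [(array([252.4, 186.5]), 0.82)]
jig [(array([284.8, 268.5]), 0.95)]
seat [(array([368.6, 253.7]), 0.71), (array([283.8, 247.7]), 0.57)]
end_stop [(array([266. , 224.7]), 0.55)]
clamp_arm [(array([291.2, 218.6]), 0.88)]
clamp_grip [(array([294.3, 173.2]), 0.6)]
clamp_screw [(array([295.3, 201.3]), 0.7), (array([290.8, 217.2]), 0.7), (array([287., 269.]), 0.66)]
{'t': 0.8, 'joints': array([-1.148 ,  0.3196,  1.5645,  0.    ,  1.2574, -0.02  ]), 'dq': array([-0.0002, -0.0009, -0.0002,  0.0003,  0.001 ,  0.0004]), 'effort': array([ -0.0006, -41.2306, -23.222 ,   0.0726,   0.0376,  -0.    ]), 'tcp_pos': array([ 0.2464, -0.5195,  0.228 ]), 'orientation': array([0.0001, 0.9756, 0.2196, 0.    ]), 'contact_force': array([ 0.8656, -0.1563,  0.6929]), 'wrist_torque': array([-0.0015, -0.0065,  0.0024]), 'grip_width': 0.09128392061837866} 0.014
```

View pics/top0.png

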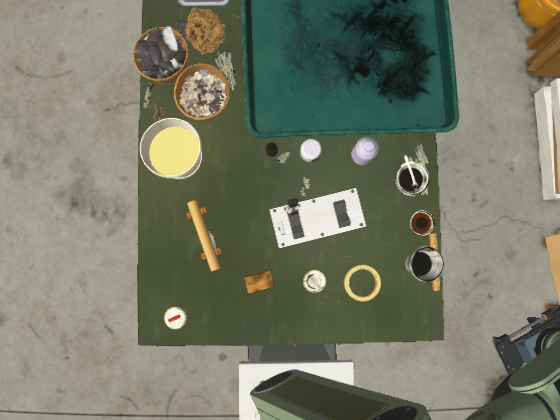

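View pics/side0.png

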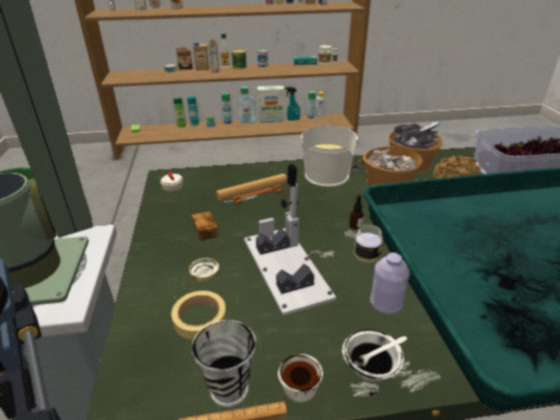

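The top view shows the dowel at about (203,236), the jig at (318,218) with its stop end on the left at (280,229), and the upright strap near (293,207). The side view agrees. Next I'll measure these precisely.

```bash
python3 - <<'E'
from h import *
np.set_printoptions(precision=4,suppress=True)
im=cv2.imread('pics/top0.png'); d=np.load('top0.npy'); P=cloud('top',d)
# base plate white
hsv=cv2.cvtColor(im,cv2.COLOR_BGR2HSV)
m=((hsv[...,2]>150)&(hsv[...,1]<40)).astype(np.uint8); m[:, :262]=0; m[:,375:]=0; m[:180]=0; m[255:]=0
m=cv2.morphologyEx(m,cv2.MORPH_OPEN,np.ones((3,3)))
n,l,s,c=cv2.connectedComponentsWithStats(m); k=1+np.argmax(s[1:,4]); print(s[k])
vu=np.argwhere(l==k); W=atz('top',vu[:,::-1],0.010)
r=cv2.minAreaRect((W[:,:2]*1000).astype(np.float32)); print('plate',r)
print('plate depth z',np.nanmedian(P[l==k][:,2]))
cam('top')
for t in ['dowel','jig','end_stop','clamp_arm']:
    r=viewer.silhouettes('top',t)
    for x in r[:2]:
        vu=np.argwhere(x['region']); Q=P[x['region']]
        print(t,x['conf'],x['extent'],'med',np.nanmedian(Q,0),'z90',np.nanpercentile(Q[:,2],[5,50,95]))
        if t=='dowel':
            W=atz('top',vu[:,::-1],0.024); print(cv2.minAreaRect((W[:,:2]*1000).astype(np.float32)))
        if t=='jig':
            W=atz('top',vu[:,::-1],0.010); print(cv2.minAreaRect((W[:,:2]*1000).astype(np.float32)))
for n_,l_ in (('top',{'dowel':(.024)}),):
    pass
print('dowel tri',tri([201.5,234.2],[252.4,186.5]))
print('seat tri',tri([316,218.1],[283.8,247.7]))
print('stop tri',tri([282.1,229.2],[266,224.7]))
print('grip tri',tri([294.1,200.7],[294.3,173.2]))
print('hinge tri',tri([294.2,210.5],[291.2,218.6]))
print('screw tri',tri([291.7,205.7],[295.3,201.3]))
big=cv2.resize(im[180:260,170:380],None,fx=3.8,fy=3.8,interpolation=cv2.INTER_CUBIC); cv2.imwrite('pics/topz.png',big)
im=cv2.imread('pics/side0.png')
big=cv2.resize(im[150:320,200:350],None,fx=3.5,fy=3.5,interpolation=cv2.INTER_CUBIC); cv2.imwrite('pics/sidez.png',big)
E
```

```text
[ 270  189   96   59 2829]
plate ((551.8340454101562, -65.61712646484375), (111.58866119384766, 250.3874969482422), 12.980125427246094)
plate depth z 0.01055260435332217
dowel 0.6 [203.4, 236.3, 32.4, 70.7] med [0.5041 0.2454 0.036 ] z90 [0.0271 0.036  0.0412]
((507.49212646484375, 248.94088745117188), (201.7259063720703, 30.234106063842773), 19.635414123535156)
jig 0.77 [317.6, 217.6, 98.2, 54.1] med [ 0.5515 -0.0619  0.0114] z90 [0.0055 0.0114 0.0612]
((557.4580078125, -62.97645568847656), (125.62344360351562, 253.895751953125), 13.698823928833008)
jig 0.59 [310.9, 149.2, 21.8, 21.4] med [ 0.7336 -0.0472  0.0446] z90 [0.0042 0.0446 0.0692]
((742.5029296875, -49.485755920410156), (56.362548828125, 68.91649627685547), 88.7712631225586)
end_stop 0.49 [282.7, 229.4, 5.8, 8.9] med [0.5212 0.036  0.059 ] z90 [0.0219 0.059  0.0645]
clamp_arm 0.67 [293.2, 205.8, 14.0, 15.6] med [0.5709 0.0068 0.1744] z90 [0.0158 0.1744 0.2117]
dowel tri (array([0.5074, 0.2555, 0.0185]), np.float64(0.0056991339887435466))
seat tri (array([ 0.5464, -0.0591,  0.0477]), np.float64(0.0012046083051980478))
stop tri (array([0.5184, 0.0329, 0.0453]), np.float64(0.0006544213469185191))
grip tri (array([0.578 , 0.0028, 0.1908]), np.float64(0.0016858659141347626))
hinge tri (array([ 0.5683, -0.0001,  0.0795]), np.float64(0.005398088753662707))
screw tri (array([0.5775, 0.0069, 0.1191]), np.float64(0.006536632999952181))
```

View pics/topz.png

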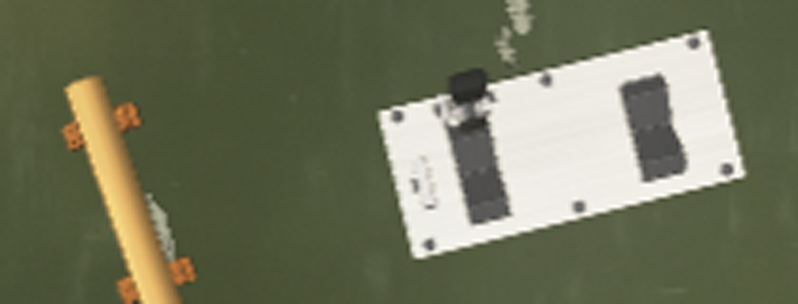

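View pics/sidez.png

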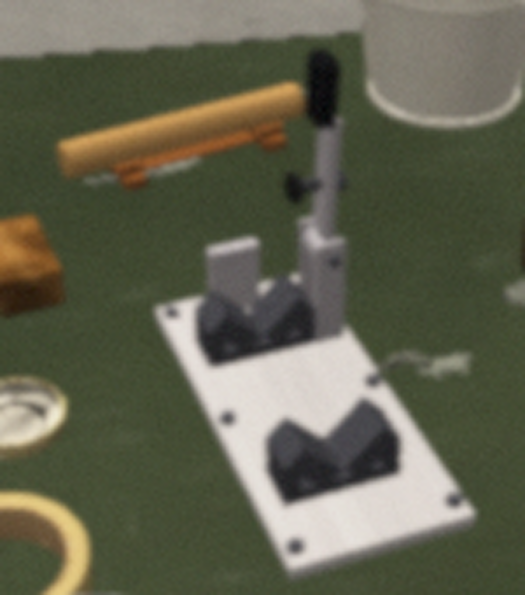

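```bash
python3 - <<'E'
from h import *
np.set_printoptions(precision=4,suppress=True)
a=np.radians(12.98); c0=np.array([.5518,-.0656]); xj=np.array([np.cos(a),np.sin(a)]); yj=np.array([-np.sin(a),np.cos(a)])
for n in ('top','side'):
    im=cv2.imread(f'pics/{n}0.png'); d=np.load(n+'0.npy'); P=cloud(n,d); hsv=cv2.cvtColor(im,cv2.COLOR_BGR2HSV)
    J=np.dstack([(P[...,:2]-c0)@xj,(P[...,:2]-c0)@yj,P[...,2]])*1000
    inn=(abs(J[...,0])<52)&(abs(J[...,1])<122)
    for lo,hi in ((-100,-25),(25,90)):
        s=inn&(J[...,1]>lo)&(J[...,1]<hi)&(J[...,2]>18)&(J[...,2]<70)&(hsv[...,2]<110)
        Q=J[s]; print(n,'block',s.sum(),np.percentile(Q,[2,25,50,75,98],axis=0).T.round(1).tolist())
    s=inn&(J[...,1]>90)&(J[...,2]>25); Q=J[s]; print(n,'stop',s.sum(),np.percentile(Q,[2,50,98],axis=0).T.round(1).tolist())
    s=(abs(J[...,0]-40)<60)&(abs(J[...,1]-65)<30)&(J[...,2]>95); Q=J[s]; print(n,'arm',s.sum(),np.percentile(Q,[2,50,98],axis=0).T.round(1).tolist())
    # plate from white in side
    if n=='side':
        m=((hsv[...,2]>140)&(hsv[...,1]<45)).astype(np.uint8); b=np.zeros_like(m); b[225:315,240:340]=1; m*=b
        nn,l,st,_=cv2.connectedComponentsWithStats(m);k=1+np.argmax(st[1:,4]); vu=np.argwhere((l==k)&(J[...,2]<20)); W=atz(n,vu[:,::-1],0.010)
        print('plate side',cv2.minAreaRect((W[:,:2]*1000).astype(np.float32)))
    # dowel by colour+depth
    g=(hsv[...,1]>70)&(hsv[...,0]>8)&(hsv[...,0]<30)&(abs(P[...,0]-.507)<.13)&(abs(P[...,1]-.249)<.07)&(P[...,2]>.022)&(P[...,2]<.05)
    Q=P[g]; mu=Q.mean(0); w,V=np.linalg.eigh(np.cov(Q[:,:2].T)); ax=V[:,1]*np.sign(V[1,1]); t=(Q[:,:2]-mu[:2])@ax
    print(n,'dowel',g.sum(),mu,'angle of axis from y',np.degrees(np.arctan2(-ax[0],ax[1])),'ext',np.percentile(t,[.5,99.5]),'ztop',np.percentile(Q[:,2],95))
    vu=np.argwhere(g); W=atz(n,vu[:,::-1],.024); print(cv2.minAreaRect((W[:,:2]*1000).astype(np.float32)))
E
```

```text
top block 277 [[-40.5, -25.1, -6.7, 10.9, 26.6], [-77.8, -71.3, -63.8, -56.6, -49.7], [25.8, 34.8, 41.0, 45.6, 51.9]]
top block 245 [[-40.7, -26.0, -7.9, 8.8, 23.9], [52.1, 58.2, 65.0, 72.1, 77.8], [25.5, 34.3, 40.6, 44.8, 52.3]]
top stop 56 [[-22.6, -6.8, 9.6], [101.2, 106.9, 114.0], [44.1, 59.2, 65.0]]
top arm 115 [[18.0, 34.0, 45.7], [55.2, 66.0, 77.1], [113.4, 202.4, 213.1]]
top dowel 747 [0.5069 0.2468 0.0353] angle of axis from y -70.41785800551084 ext [-0.0987  0.0998] ztop 0.04120304096134806
((508.92596435546875, 246.86265563964844), (202.3977813720703, 36.11444091796875), 19.65103530883789)
side block 576 [[-46.7, -35.1, -9.4, 5.7, 21.4], [-82.6, -81.0, -77.6, -67.3, -56.7], [18.9, 27.4, 34.6, 41.3, 48.0]]
side block 680 [[-46.6, -25.5, 5.1, 27.4, 41.9], [45.3, 48.1, 50.2, 63.0, 77.6], [18.4, 28.0, 36.1, 44.2, 65.3]]
side stop 205 [[-28.0, -12.2, 5.3], [96.5, 99.2, 106.2], [26.4, 46.5, 60.3]]
side arm 445 [[13.0, 33.6, 44.8], [50.6, 55.9, 71.8], [100.1, 153.1, 208.7]]
plate side ((547.3299560546875, -69.9161376953125), (113.5755844116211, 251.0837860107422), 13.26883316040039)
side dowel 575 [0.5002 0.2381 0.0318] angle of axis from y -70.76243426376102 ext [-0.0952  0.1035] ztop 0.03771488622920467
((504.385986328125, 252.09686279296875), (208.14035034179688, 44.98499298095703), 18.87571907043457)
```

```bash
python3 - <<'E'
from h import *
from scipy.optimize import least_squares
np.set_printoptions(precision=4,suppress=True)
a=np.radians(12.98); c0=np.array([.5518,-.0656]); xj=np.array([np.cos(a),np.sin(a)]); yj=np.array([-np.sin(a),np.cos(a)])
for n in ('top','side'):
    d=np.load(n+'0.npy'); P=cloud(n,d)
    J=np.dstack([(P[...,:2]-c0)@xj,(P[...,:2]-c0)@yj,P[...,2]])*1000
    for y0 in (-65,65):
        s=(abs(J[...,1]-y0)<11)&(J[...,0]>-38)&(J[...,0]<22)&(J[...,2]>15)&(J[...,2]<60); Q=J[s]
        f=lambda p: np.clip(25+abs(Q[:,0]-p[0]),0,49)+p[1]-Q[:,2]
        r=least_squares(f,[-7,0],loss='soft_l1'); print(n,y0,len(Q),r.x,np.std(f(r.x)))
    im=cv2.imread(f'pics/{n}0.png')
    def w(p): 
        p=np.array(p,float)/1000; return np.r_[c0+xj*(p[0]+xo)+yj*p[1],p[2]]
    S=4; 
    box={'top':(250,180,130,85),'side':(225,150,120,165)}[n]; S=6 if n=='top' else 3.6
    big=cv2.resize(im[box[1]:box[1]+box[3],box[0]:box[0]+box[2]],None,fx=S,fy=S,interpolation=cv2.INTER_CUBIC)
    xo=-8
    lines=[]
    for y in (-80,-50,50,80):
        pr=[(-36,y,10),(-36,y,49),(-24,y,49),(0,y,25),(24,y,49),(36,y,49),(36,y,10)]
        lines.append(pr)
    lines.append([(-17,100,10),(-17,100,60),(17,100,60),(17,100,10)])
    for l in lines:
        q=proj(n,np.array([w(p) for p in l])); q=((q+.5-np.array(box[:2]))*S).astype(int)
        cv2.polylines(big,[q.reshape(-1,1,2)],False,(0,0,255),1)
    cv2.imwrite(f'pics/fit_{n}.png',big)
E
```

```text
top -65 183 [-5.2665  0.275 ] 3.3133826899797905
top 65 181 [-5.2909 -0.0624] 3.4351789126804495
side -65 222 [-10.5172  -0.8175] 3.2982010906898616
side 65 161 [-11.0386  -0.7231] 5.0268975376434515
```

View pics/fit_top.png

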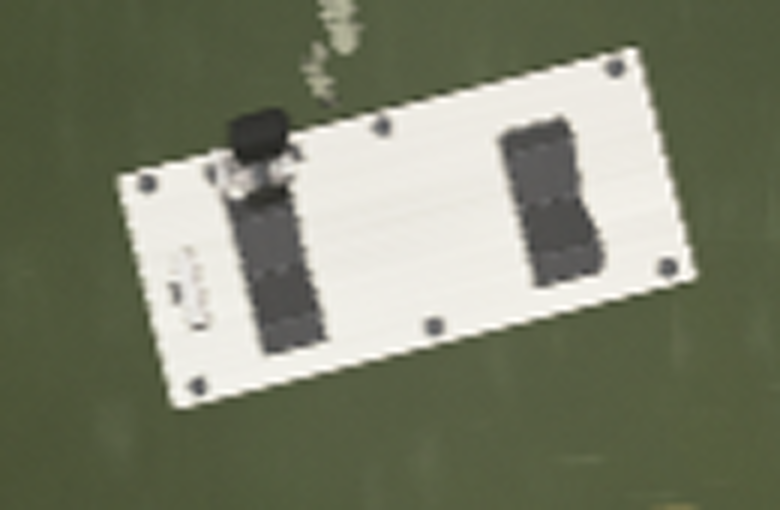

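View pics/fit_side.png

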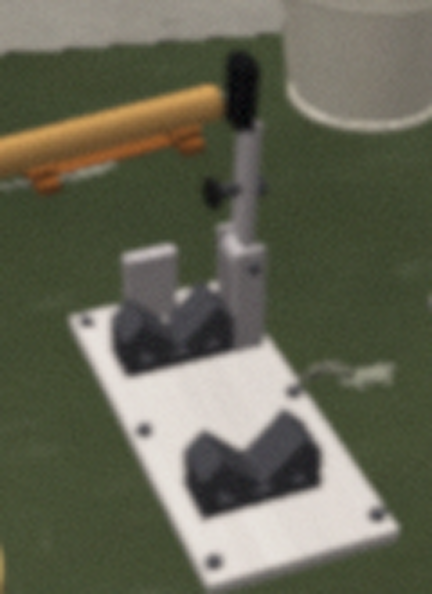

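```bash
cat >> h.py <<'E'
from scipy.spatial.transform import Rotation as Rn
def down(yawy):  # tool z down, tool y at world angle yawy (deg)
    a=np.radians(yawy); y=np.array([np.cos(a),np.sin(a),0]); z=np.array([0,0,-1.]); return Rn.from_matrix(np.c_[np.cross(y,z),y,z])
def cur():
    o=ctrl.get_obs(); q=o['orientation']; return np.array(o['tcp_pos']),Rn.from_quat([q[1],q[2],q[3],q[0]]),o
def delta(p,yawy):
    P,R,o=cur(); s=R.inv().apply(np.array(p)-P)/0.8; t=(R.inv()*down(yawy)).as_rotvec()/(np.pi/2)
    print('shift',s.round(4),'turn',t.round(4),'rows>=',np.linalg.norm(s)*.8/.0625,np.degrees(np.linalg.norm(t)*np.pi/2)/10.7)
JO=np.array([.5444,-.069]); ja=np.radians(13.1); XJ=np.array([np.cos(ja),np.sin(ja)]); YJ=np.array([-np.sin(ja),np.cos(ja)])
def jw(x,y,z): return np.r_[JO+XJ*x/1000+YJ*y/1000,z/1000]
def wj(p): d=np.array(p[:2])-JO; return np.array([d@XJ,d@YJ,p[2]])*1000
def st():
    P,R,o=cur(); print('t',round(o['t'],2),'p',P.round(4),'jig',wj(P).round(1),'yaw_y',np.degrees(np.arctan2(*R.as_matrix()[[1,0],1])).round(2),'zaxis',R.as_matrix()[:,2].round(3),'F',o['contact_force'].round(2),'Fj',np.round([o['contact_force'][:2]@XJ,o['contact_force'][:2]@YJ],2),'w',round(o['grip_width'],4),'q6',o['joints'][5].round(2))
E
python3 - <<'E'
from h import *
st(); delta([.506,.2475,.2],-70.4)
n='side'
for n in('top','side'):
    im=cv2.imread(f'pics/{n}0.png'); S=6 if n=='top' else 3.6; box={'top':(250,180,130,85),'side':(225,150,120,165)}[n]
    big=cv2.resize(im[box[1]:box[1]+box[3],box[0]:box[0]+box[2]],None,fx=S,fy=S,interpolation=cv2.INTER_CUBIC)
    L=[[(-36,y,10),(-36,y,49),(-24,y,49),(0,y,25),(24,y,49),(36,y,49),(36,y,10)] for y in(-80,-50,50,80)]+[[(-17,100,10),(-17,100,60),(17,100,60),(17,100,10)],[(-50.7,-125,10),(61.3,-125,10),(61.3,125,10),(-50.7,125,10),(-50.7,-125,10)]]
    for l in L:
        q=proj(n,np.array([jw(*p) for p in l])); q=((q+.5-np.array(box[:2]))*S).astype(int); cv2.polylines(big,[q.reshape(-1,1,2)],False,(0,0,255),1)
    cv2.imwrite(f'pics/fit2_{n}.png',big)
E
```

```text
t 1.05 p [ 0.2464 -0.5195  0.228 ] jig [-392.4 -371.3  228. ] yaw_y -64.63 zaxis [ 0. -0. -1.] F [ 0.18 -1.14  0.69] Fj [-0.08 -1.16] w 0.0916 q6 -0.02
shift [ 0.704  -0.7273  0.0349] turn [ 0.     -0.      0.0641] rows>= 12.964005524695251 0.5393863111052281
```

View pics/fit2_top.png

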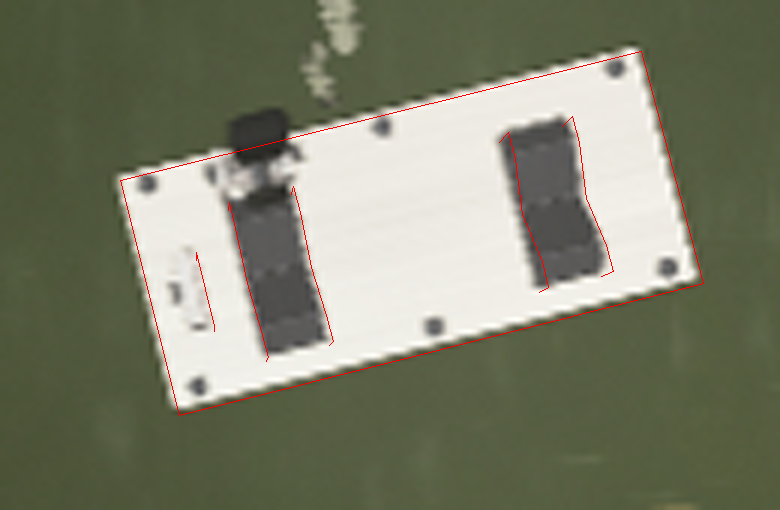

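View pics/fit2_side.png

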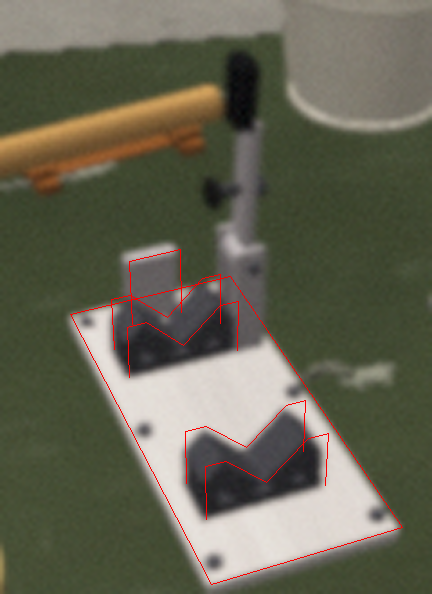

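Request:
{"op": "jog_arm", "data": {"targets": [[[0.054, -0.056, 0.002, 0, 0, 0.0055, -1], [0.054, -0.056, 0.002, 0, 0, 0.0055, -1], [0.054, -0.056, 0.002, 0, 0, 0.0055, -1], [0.054, -0.056, 0.002, 0, 0, 0.0055, -1], [0.054, -0.056, 0.002, 0, 0, 0.0055, -1], [0.054, -0.056, 0.002, 0, 0, 0.0055, -1], [0.054, -0.056, 0.002, 0, 0, 0.0055, -1], [0.054, -0.056, 0.002, 0, 0, 0.0055, -1], [0.054, -0.056, 0.002, 0, 0, 0.0055, -1], [0.054, -0.056, 0.002, 0, 0, 0.0055, -1], [0.054, -0.056, 0.002, 0, 0, 0.0055, -1], [0.04, -0.042, 0.002, 0, 0, 0, -1]]]}}

```text
t: 2.55
tcp_pos: [0.5176, 0.1643, 0.2102]
orientation: [0.003, 0.986, 0.168, 0.006]
contact_force: [1.0, -0.3, -0.7]
grip_width: 0.0916
```

```bash
python3 -c "
from h import *
st(); delta([.506,.2475,.12],-70.4)"
```

```text
t 2.55 p [0.5176 0.1643 0.2102] jig [ 26.7 233.3 210.2] yaw_y -70.66 zaxis [ 0.012 -0.004 -1.   ] F [ 1.02 -0.32 -0.65] Fj [ 0.92 -0.54] w 0.0916 q6 1.53
shift [ 0.0197 -0.1038  0.1121] turn [ 0.0053 -0.0065 -0.0029] rows>= 1.9723694613775113 0.07442581500115683
```

Request:
{"op": "jog_arm", "data": {"targets": [[[0.007, -0.05, 0.05, 0.005, -0.006, -0.003, -1], [0.007, -0.035, 0.035, 0, 0, 0, -1], [0.005, -0.02, 0.02, 0, 0, 0, -1], [0, 0, 0, 0, 0, 0, -1]]]}}

```text
t: 3.05
tcp_pos: [0.5064, 0.2546, 0.1241]
orientation: [0.0, 0.985, 0.173, 0.002]
contact_force: [-0.9, -0.3, 0.6]
grip_width: 0.0914
```

```bash
python3 -c "
from h import *
st(); delta([.506,.2475,.06],-70.4)
for n in('top','side'):
  im,d=cam(n,n+'1.png')
  im=cv2.imread('pics/'+n+'1.png'); x,y=(130,160) if n=='top' else (180,60)
  cv2.imwrite('pics/'+n+'1z.png',cv2.resize(im[y:y+150,x:x+180],None,fx=3.5,fy=3.5))
"
```

```text
t 3.05 p [0.5064 0.2546 0.1241] jig [ 36.4 323.8 124.1] yaw_y -70.12 zaxis [ 0.004  0.001 -1.   ] F [-0.94 -0.28  0.6 ] Fj [-0.98 -0.06] w 0.0914 q6 1.67
shift [-0.0039  0.0081  0.0801] turn [ 0.0006 -0.0028  0.0031] rows>= 1.0312048303768944 0.034974523448014695
```

View pics/top1z.png

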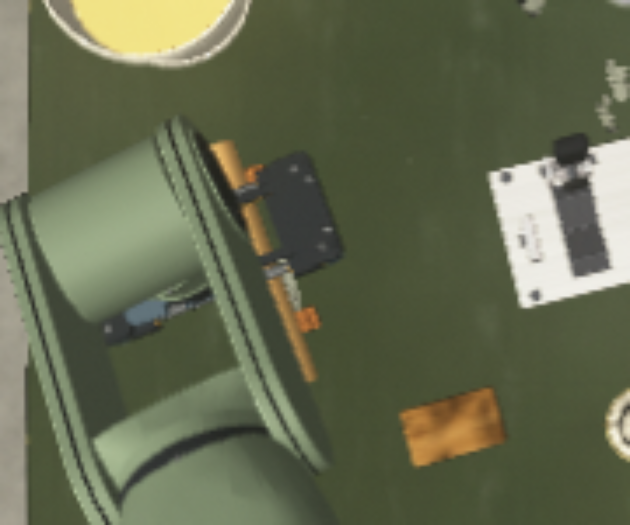

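View pics/side1z.png

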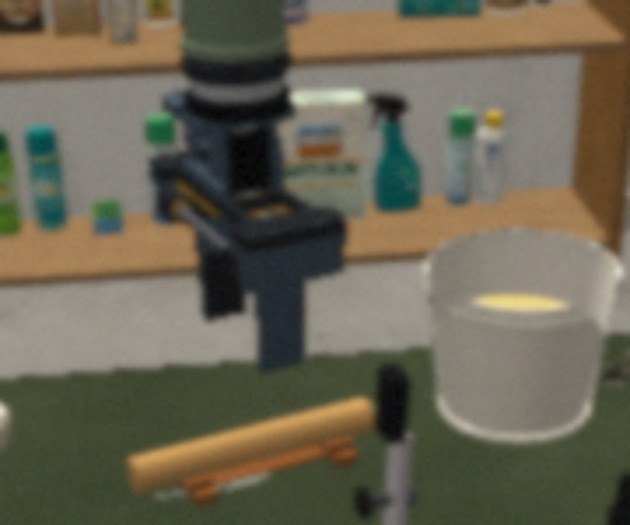

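The open gripper straddles the dowel's middle in both views, with the jaws across it. I'll descend now.

Request:
{"op": "jog_arm", "data": {"targets": [[[-0.002, 0.004, 0.04, 0, -0.002, 0.003, -1], [-0.002, 0.004, 0.035, 0, 0, 0, -1], [0, 0, 0.005, 0, 0, 0, -1]]]}}

```text
t: 3.52
tcp_pos: [0.5113, 0.2447, 0.0656]
orientation: [-0.001, 0.986, 0.167, 0.007]
contact_force: [0.6, 0.8, -0.1]
grip_width: 0.0912
```

```bash
python3 -c "
from h import *
st(); delta([.506,.2475,.022],-70.4)"
```

```text
t 3.52 p [0.5113 0.2447 0.0656] jig [ 38.9 313.   65.6] yaw_y -70.72 zaxis [ 0.014  0.004 -1.   ] F [ 0.63  0.76 -0.12] Fj [0.79 0.6 ] w 0.0912 q6 1.66
shift [-0.0059 -0.0055  0.0545] turn [ 0.0005 -0.0094 -0.0036] rows>= 0.704634685915691 0.08454556406201179
```

Request:
{"op": "jog_arm", "data": {"targets": [[[-0.004, -0.003, 0.02, 0, -0.007, -0.002, -1], [0, 0, 0.015, 0, 0, 0, -1], [0, 0, 0.008, 0, 0, 0, -1], [0, 0, 0, 0, 0, 0, -1]]]}}

```text
t: 4.03
tcp_pos: [0.5101, 0.2461, 0.0322]
orientation: [-0.001, 0.986, 0.168, 0.004]
contact_force: [-0.1, -0.3, 0.6]
grip_width: 0.0912
```

```bash
python3 -c "
from h import *
st(); delta([.506,.2475,.022],-70.4)"
```

```text
t 4.03 p [0.5101 0.2461 0.0322] jig [ 38.  314.7  32.2] yaw_y -70.62 zaxis [ 0.009  0.003 -1.   ] F [-0.05 -0.29  0.62] Fj [-0.12 -0.27] w 0.0912 q6 1.66
shift [-0.0043 -0.0033  0.0127] turn [ 0.0003 -0.0057 -0.0024] rows>= 0.17688524114290113 0.051729995170985026
```

Request:
{"op": "jog_arm", "data": {"targets": [[[-0.003, -0.003, 0.007, 0, -0.005, -0.002, -1], [-0.001, 0, 0.005, 0, 0, 0, -1], [0, 0, 0, 0, 0, 0, -1]]]}}

```text
t: 4.4
tcp_pos: [0.5064, 0.2478, 0.0225]
orientation: [-0.0, 0.985, 0.17, 0.001]
contact_force: [-0.4, 0.1, -0.5]
grip_width: 0.091
```

```bash
python3 -c "
from h import *
st(); delta([.506,.2475,.022],-70.4)"
```

```text
t 4.4 p [0.5064 0.2478 0.0225] jig [ 34.8 317.2  22.5] yaw_y -70.4 zaxis [ 0.002  0.    -1.   ] F [-0.39  0.11 -0.48] Fj [-0.35  0.2 ] w 0.091 q6 1.66
shift [-0.0006  0.0002  0.0006] turn [ 0.0002 -0.0011  0.    ] rows>= 0.011383243584313828 0.009185185168442684
```

Now to close with about 20 N.

Request:
{"op": "jog_arm", "data": {"targets": [[[0, 0, 0, 0, 0, 0, 0.0], [0, 0, 0, 0, 0, 0, 0.3], [0, 0, 0, 0, 0, 0, 0.6], [0, 0, 0, 0, 0, 0, 1], [0, 0, 0, 0, 0, 0, 1], [0, 0, 0, 0, 0, 0, 1], [0, 0, 0, 0, 0, 0, 1]]], "grip_force": 20}}

```text
t: 5.28
tcp_pos: [0.5068, 0.248, 0.023]
orientation: [-0.0, 0.985, 0.17, 0.001]
contact_force: [-0.1, 0.3, -0.5]
grip_width: 0.0278
```

```bash
python3 -c "
from h import *
st()"
```

```text
t 5.28 p [0.5068 0.248  0.023 ] jig [ 35.2 317.3  23. ] yaw_y -70.41 zaxis [ 0.003  0.001 -1.   ] F [-0.11  0.25 -0.49] Fj [-0.05  0.27] w 0.0278 q6 1.66
```

Request:
{"op": "jog_arm", "data": {"targets": [[[0, 0, -0.015, 0, 0, 0, 1], [0, 0, -0.03, 0, 0, 0, 1], [0, 0, -0.05, 0, 0, 0, 1], [0, 0, -0.05, 0, 0, 0, 1], [0, 0, -0.02, 0, 0, 0, 1], [0, 0, 0, 0, 0, 0, 1]]]}}

```text
t: 6.02
tcp_pos: [0.5061, 0.2477, 0.1619]
orientation: [-0.0, 0.985, 0.17, 0.002]
contact_force: [1.0, -0.5, -1.8]
grip_width: 0.0275
```

```bash
python3 -c "
from h import *
st(); delta([.42,-.09,.15],-70.4)"
```

```text
t 6.03 p [0.5061 0.2477 0.1619] jig [ 34.5 317.1 161.9] yaw_y -70.4 zaxis [ 0.003  0.001 -1.   ] F [ 1.04 -0.53 -1.84] Fj [ 0.89 -0.75] w 0.0275 q6 1.66
shift [-0.2431  0.3615  0.0141] turn [ 0.0001 -0.0022  0.    ] rows>= 5.579397898824861 0.018650900653232133
```

Dowel lifted; the force reading is about −1 N, which fits its weight. I'll move it over to the robot side of the jig.

Request:
{"op": "jog_arm", "data": {"targets": [[[-0.02, 0.03, 0.001, 0, 0, 0, 1], [-0.035, 0.05, 0.002, 0, 0, 0, 1], [-0.04, 0.06, 0.003, 0, 0, 0, 1], [-0.04, 0.06, 0.003, 0, 0, 0, 1], [-0.04, 0.06, 0.003, 0, 0, 0, 1], [-0.035, 0.05, 0.002, 0, 0, 0, 1], [-0.02, 0.03, 0, 0, 0, 0, 1], [-0.01, 0.015, 0, 0, 0, 0, 1]]]}}

```text
t: 7.02
tcp_pos: [0.4146, -0.0928, 0.1446]
orientation: [-0.001, 0.985, 0.172, -0.002]
contact_force: [0.7, -0.1, -1.1]
grip_width: 0.0278
```

```bash
python3 -c "
from h import *
st(); delta([.42,-.09,.15],13.1)"
```

```text
t 7.03 p [ 0.4146 -0.0928  0.1446] jig [-131.8    6.2  144.6] yaw_y -70.17 zaxis [-0.005  0.001 -1.   ] F [ 0.75 -0.12 -1.08] Fj [ 0.7  -0.28] w 0.0278 q6 0.98
shift [ 0.0075 -0.0011 -0.0068] turn [-0.0032  0.0011 -0.9252] rows>= 0.1304009914643187 7.782480593943515
```

Request:
{"op": "jog_arm", "data": {"targets": [[[0, 0, 0, 0, 0, -0.05, 1], [0, 0, 0, 0, 0, -0.1, 1], [0, 0, 0, 0, 0, -0.11, 1], [0, 0, 0, 0, 0, -0.11, 1], [0, 0, 0, 0, 0, -0.11, 1], [0, 0, 0, 0, 0, -0.11, 1], [0, 0, 0, 0, 0, -0.11, 1], [0, 0, 0, 0, 0, -0.11, 1], [0, 0, 0, 0, 0, -0.08, 1], [0, 0, 0, 0, 0, -0.03, 1], [0, 0, 0, 0, 0, 0, 1]]]}}

```text
t: 8.4
tcp_pos: [0.4059, -0.0927, 0.1365]
orientation: [-0.011, 0.608, 0.794, -0.005]
contact_force: [-0.0, -0.0, -1.4]
grip_width: 0.0275
```

```bash
python3 -c "
from h import *
st(); delta(jw(-130,-15,88),13.1); delta(jw(-2,-15,88),13.1)
"
```

```text
t 8.4 p [ 0.4059 -0.0927  0.1365] jig [-140.3    8.4  136.5] yaw_y 15.18 zaxis [-0.024  0.005 -1.   ] F [-0.03 -0.04 -1.37] Fj [-0.04 -0.03] w 0.0275 q6 -0.52
shift [-0.0303  0.0131  0.06  ] turn [-0.0141 -0.0071  0.023 ] rows>= 0.8771716182550497 0.23465519137997104
shift [-0.0361  0.1729  0.0565] turn [-0.0141 -0.0071  0.023 ] rows>= 2.3741094172900983 0.23465519137997104
```

Request:
{"op": "jog_arm", "data": {"targets": [[[-0.015, 0.006, 0.03, -0.014, -0.007, 0.023, 1], [-0.014, 0.006, 0.028, 0, 0, 0, 1], [0, 0, 0, 0, 0, 0, 1]]]}}

```text
t: 8.78
tcp_pos: [0.42, -0.1128, 0.0883]
orientation: [-0.0, 0.623, 0.782, 0.0]
contact_force: [0.6, -0.4, -0.6]
grip_width: 0.0275
```

```bash
python3 -c "
from h import *
st(); delta(jw(-2,-15,88),13.1)
"
```

```text
t 8.78 p [ 0.42   -0.1128  0.0883] jig [-131.1  -14.4   88.3] yaw_y 12.9 zaxis [-0.  0. -1.] F [ 0.61 -0.44 -0.59] Fj [ 0.49 -0.57] w 0.0275 q6 -0.51
shift [-1.000e-04  1.613e-01  4.000e-04] turn [-0.0001 -0.0003 -0.0023] rows>= 2.0648442439939365 0.019327051276671624
```

Request:
{"op": "jog_arm", "data": {"targets": [[[0, 0.03, 0, 0, 0, -0.002, 1], [0, 0.045, 0, 0, 0, 0, 1], [0, 0.045, 0, 0, 0, 0, 1], [0, 0.025, 0, 0, 0, 0, 1], [0, 0.01, 0, 0, 0, 0, 1], [0, 0, 0, 0, 0, 0, 1]]]}}

```text
t: 9.52
tcp_pos: [0.5421, -0.0824, 0.0912]
orientation: [-0.001, 0.623, 0.782, -0.0]
contact_force: [-0.4, -0.8, -1.6]
grip_width: 0.0277
```

```bash
python3 -c "
from h import *
st(); delta(jw(0,-15,65),13.1)
for n in('top','side'):
  im,d=cam(n,n+'2.png')
  im=cv2.imread('pics/'+n+'2.png'); x,y=(230,160) if n=='top' else (200,140)
  cv2.imwrite('pics/'+n+'2z.png',cv2.resize(im[y:y+170,x:x+170],None,fx=3.5,fy=3.5))
"
```

```text
t 9.53 p [ 0.5421 -0.0824  0.0912] jig [ -5.3 -12.5  91.2] yaw_y 12.89 zaxis [-0.002  0.001 -1.   ] F [-0.36 -0.78 -1.58] Fj [-0.52 -0.68] w 0.0277 q6 -0.4
shift [-0.0032  0.0066  0.0327] turn [-0.001  -0.0011 -0.0023] rows>= 0.42939881568095517 0.023137770266712578
```

View pics/side2z.png

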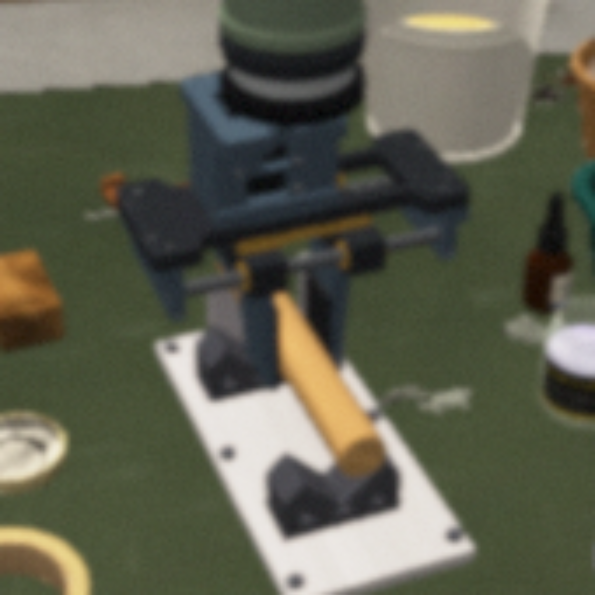

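View pics/top2z.png

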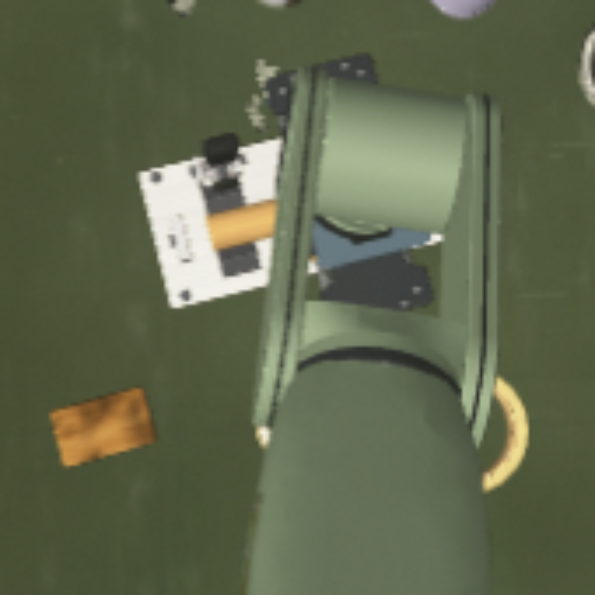

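Request:
{"op": "jog_arm", "data": {"targets": [[[-0.002, 0.004, 0.016, -0.001, -0.001, -0.002, 1], [-0.001, 0.002, 0.014, 0, 0, 0, 1], [0, 0, 0.003, 0, 0, 0, 1], [0, 0, 0, 0, 0, 0, 1]]]}}

```text
t: 10.12
tcp_pos: [0.5445, -0.0843, 0.0623]
orientation: [-0.001, 0.623, 0.783, -0.001]
contact_force: [1.0, -0.5, -0.9]
grip_width: 0.0275
```

```bash
python3 -c "
from h import *
st(); delta(jw(0,-15,48),13.1)
im,d=cam('side','side3.png')
im=cv2.imread('pics/side3.png'); x,y=(200,140)
cv2.imwrite('pics/side3z.png',cv2.resize(im[y:y+170,x:x+170],None,fx=3.5,fy=3.5))
P=cloud('side',d)
J=np.dstack([(P[...,:2]-JO)@XJ,(P[...,:2]-JO)@YJ,P[...,2]])*1000
hsv=cv2.cvtColor(im,cv2.COLOR_BGR2HSV)
s=(J[...,1]>-113)&(J[...,1]<-40)&(abs(J[...,0])<30)&(hsv[...,1]>80)&(hsv[...,0]<28)&(J[...,2]>40)
Q=J[s];print(s.sum(),np.percentile(Q,[3,50,97],axis=0).round(1))
# fit circle centre with radius 14
from scipy.optimize import least_squares
r=least_squares(lambda p:np.hypot(Q[:,0]-p[0],Q[:,2]-p[1])-14,[0,65],loss='soft_l1');print(r.x)
b=(abs(J[...,1]+67)<11)&(abs(J[...,0])<32)&(J[...,2]<60)&(J[...,2]>15)&(hsv[...,1]<70); print(b.sum(), np.percentile(J[b],[3,50,97],axis=0).round(1))
"
```

```text
t 10.12 p [ 0.5445 -0.0843  0.0623] jig [ -3.4 -15.   62.3] yaw_y 12.99 zaxis [-0.003  0.001 -1.   ] F [ 1.02 -0.53 -0.95] Fj [ 0.87 -0.74] w 0.0275 q6 -0.4
shift [-0.0001  0.0043  0.0179] turn [-0.002  -0.0008 -0.0013] rows>= 0.23508499880819472 0.021227708244428083
483 [[ -23.7 -110.5   60.5]
 [  -8.7  -70.6   75.2]
 [  19.3  -40.3  160.2]]
[-4.59963399 63.19177242]
116 [[-31.4 -77.9  18.2]
 [-17.2 -68.8  42.6]
 [ 29.9 -57.2  49.3]]
```

View pics/side3z.png

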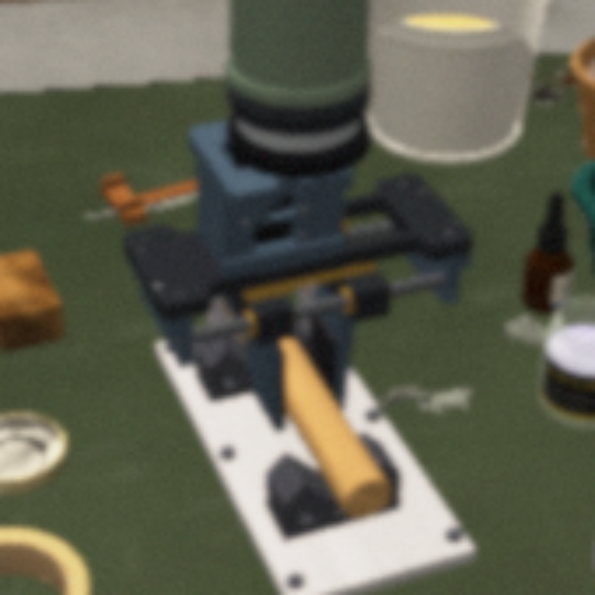

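Request:
{"op": "jog_arm", "data": {"targets": [[[0, 0.002, 0.008, -0.002, -0.001, -0.001, 1], [0, 0.001, 0.006, 0, 0, 0, 1], [0, 0, 0, 0, 0, 0, 1]]]}}

```text
t: 10.55
tcp_pos: [0.5473, -0.0838, 0.0508]
orientation: [0.001, 0.622, 0.783, 0.0]
contact_force: [-0.9, -0.3, -0.9]
grip_width: 0.0277
```

```bash
python3 -c "
from h import *
st(); delta(jw(-1,-15,44),13.1)"
```

```text
t 10.55 p [ 0.5473 -0.0838  0.0508] jig [ -0.5 -15.   50.8] yaw_y 13.09 zaxis [ 0.001 -0.001 -1.   ] F [-0.91 -0.31 -0.9 ] Fj [-0.96 -0.1 ] w 0.0277 q6 -0.4
shift [ 0.0001 -0.0006  0.0085] turn [ 0.0007  0.0005 -0.0001] rows>= 0.10915845677127936 0.007505830507264973
```

Request:
{"op": "jog_arm", "data": {"targets": [[[0, -0.0005, 0.004, 0, 0, 0, 1], [0, 0, 0.002, 0, 0, 0, 1], [0, 0, 0, 0, 0, 0, 1]]]}}

```text
t: 10.92
tcp_pos: [0.547, -0.0839, 0.0458]
orientation: [0.001, 0.622, 0.783, 0.0]
contact_force: [-0.1, -0.2, -1.0]
grip_width: 0.0276
```

```bash
python3 -c "
from h import *
st(); delta(jw(-1,-15,44),13.1)"
```

```text
t 10.93 p [ 0.547  -0.0839  0.0458] jig [ -0.8 -15.1  45.8] yaw_y 13.09 zaxis [ 0.002 -0.001 -1.   ] F [-0.12 -0.19 -1.04] Fj [-0.16 -0.16] w 0.0276 q6 -0.4
shift [ 0.0001 -0.0002  0.0023] turn [ 0.0009  0.0006 -0.0001] rows>= 0.029098557228487965 0.008974046755911633
```

Request:
{"op": "jog_arm", "data": {"targets": [[[0, 0, 0.0015, 0, 0, 0, 1], [0, 0, 0, 0, 0, 0, 1]]]}}

```text
t: 11.18
tcp_pos: [0.5471, -0.0839, 0.0447]
orientation: [0.001, 0.622, 0.783, 0.0]
contact_force: [-0.3, -0.4, -2.2]
grip_width: 0.0274
```

```bash
python3 -c "
from h import *
st(); "
```

```text
t 11.18 p [ 0.5471 -0.0839  0.0447] jig [ -0.7 -15.1  44.7] yaw_y 13.09 zaxis [ 0.002 -0.001 -1.   ] F [-0.32 -0.38 -2.19] Fj [-0.4 -0.3] w 0.0274 q6 -0.4
```

Request:
{"op": "jog_arm", "data": {"targets": [[[0, 0, 0.0012, 0, 0, 0, 1], [0, 0, 0, 0, 0, 0, 1]]]}}

```text
t: 11.42
tcp_pos: [0.5471, -0.0839, 0.0445]
orientation: [0.001, 0.622, 0.783, 0.0]
contact_force: [-0.4, 0.6, -0.4]
grip_width: 0.0279
```

```bash
python3 -c "
from h import *
st(); "
```

```text
t 11.43 p [ 0.5471 -0.0839  0.0445] jig [ -0.7 -15.1  44.5] yaw_y 13.09 zaxis [ 0.002 -0.001 -1.   ] F [-0.36  0.62 -0.39] Fj [-0.21  0.69] w 0.0279 q6 -0.4
```

Request:
{"op": "jog_arm", "data": {"targets": [[[0, 0, 0.002, 0, 0, 0, 1], [0, 0, 0, 0, 0, 0, 1]]]}}

```text
t: 11.68
tcp_pos: [0.5472, -0.0839, 0.0446]
orientation: [0.001, 0.622, 0.783, 0.001]
contact_force: [0.5, -0.2, -0.8]
grip_width: 0.0275
```

```bash
python3 -c "
from h import *
st(); "
```

```text
t 11.68 p [ 0.5472 -0.0839  0.0446] jig [ -0.7 -15.2  44.6] yaw_y 13.1 zaxis [ 0.003 -0.001 -1.   ] F [ 0.49 -0.17 -0.83] Fj [ 0.43 -0.28] w 0.0275 q6 -0.4
```

Request:
{"op": "jog_arm", "data": {"targets": [[[0, 0, 0.003, 0, 0, 0, 1]]]}}

```text
t: 11.8
tcp_pos: [0.5471, -0.084, 0.0438]
orientation: [0.001, 0.622, 0.783, 0.0]
contact_force: [-6.3, 0.2, 19.0]
grip_width: 0.0275
```

```bash
python3 -c "
from h import *
st(); "
```

```text
t 11.8 p [ 0.5471 -0.084   0.0438] jig [ -0.8 -15.2  43.8] yaw_y 13.11 zaxis [ 0.003 -0.001 -1.   ] F [-6.34  0.17 18.98] Fj [-6.14  1.6 ] w 0.0275 q6 -0.4
```

The dowel bottoms in the grooves: 19 N upward at z ≈ 44 mm. I'll release it and look.

Request:
{"op": "jog_arm", "data": {"targets": [[[0, 0, 0, 0, 0, 0, 0.3], [0, 0, 0, 0, 0, 0, 0.1], [0, 0, 0, 0, 0, 0, -0.1], [0, 0, 0, 0, 0, 0, -0.2], [0, 0, 0, 0, 0, 0, -0.2]]]}}

```text
t: 12.42
tcp_pos: [0.5476, -0.0841, 0.0432]
orientation: [0.002, 0.622, 0.783, 0.001]
contact_force: [0.2, 0.8, 0.5]
grip_width: 0.0544
```

```bash
python3 -c "
from h import *
st(); delta(jw(-1,-15,110),13.1)"
```

```text
t 12.43 p [ 0.5476 -0.0841  0.0432] jig [ -0.3 -15.5  43.2] yaw_y 13.1 zaxis [ 0.004 -0.001 -1.   ] F [0.18 0.81 0.46] Fj [0.36 0.75] w 0.0544 q6 -0.4
shift [ 0.0004 -0.0006 -0.0835] turn [0.0021 0.0013 0.    ] rows>= 1.0693695907982015 0.021191253619097593
```

```bash
python3 -c "
from h import *
for uv,z in (((365,150),.1),((310,149),.068),((412,178),.05),((422,222),.05),((425,264),.1)): 
  p=atz('top',[uv],z)[0]; print(p.round(3), wj(p).round(0))"
```

```text
[ 0.721 -0.189  0.1  ] [ 144. -157.  100.]
[ 0.732 -0.046  0.068] [188. -20.  68.]
[ 0.652 -0.325  0.05 ] [  47. -274.   50.]
[ 0.531 -0.347  0.05 ] [ -76. -268.   50.]
[ 0.418 -0.337  0.1  ] [-184. -233.  100.]
```

Request:
{"op": "jog_arm", "data": {"targets": [[[0, 0, -0.02, 0.002, 0.001, 0, -0.2], [0, 0, -0.04, 0, 0, 0, -0.2], [0, 0, -0.03, 0, 0, 0, -0.2], [0, 0, 0, 0, 0, 0, 0.5]]]}}

```text
t: 12.92
tcp_pos: [0.5472, -0.084, 0.1159]
orientation: [-0.001, 0.622, 0.783, -0.001]
contact_force: [0.1, 0.7, -0.4]
grip_width: 0.0475
```

```bash
python3 -c "
from h import *
st(); delta(jw(-1,-150,110),13.1)"
```

```text
t 12.93 p [ 0.5472 -0.084   0.1159] jig [ -0.7 -15.2 115.9] yaw_y 13.1 zaxis [-0.002  0.    -1.   ] F [ 0.14  0.66 -0.41] Fj [0.29 0.61] w 0.0475 q6 -0.4
shift [-0.1685 -0.0003  0.0074] turn [-0.0012 -0.0003 -0.    ] rows>= 2.1584931320204594 0.010068811350005131
```

Request:
{"op": "jog_arm", "data": {"targets": [[[-0.03, 0, 0, 0, 0, 0, 1], [-0.05, 0, 0, 0, 0, 0, 1], [-0.05, 0, 0, 0, 0, 0, 1], [-0.03, 0, 0, 0, 0, 0, 1], [-0.007, 0, 0, 0, 0, 0, 1], [0, 0, 0, 0, 0, 0, 1]]]}}

```text
t: 13.68
tcp_pos: [0.5751, -0.215, 0.1091]
orientation: [-0.006, 0.621, 0.784, -0.002]
contact_force: [0.1, -0.2, 1.2]
grip_width: 0.0005
```

```bash
python3 -c "
from h import *
st(); delta(jw(-1,-150,42),13.1)
for n in('top','side'):
  im,d=cam(n,n+'4.png')
  im=cv2.imread('pics/'+n+'4.png'); x,y=(230,160) if n=='top' else (200,140)
  cv2.imwrite('pics/'+n+'4z.png',cv2.resize(im[y:y+170,x:x+170],None,fx=3.5,fy=3.5))
"
```

```text
t 13.68 p [ 0.5751 -0.215   0.1091] jig [  -3.1 -149.2  109.1] yaw_y 13.2 zaxis [-0.011  0.005 -1.   ] F [ 0.11 -0.21  1.22] Fj [ 0.06 -0.23] w 0.0005 q6 -0.61
shift [-0.0017  0.0035  0.0838] turn [-0.0064 -0.0046  0.0011] rows>= 1.0741549765705407 0.06687726412896795
```

View pics/side4z.png

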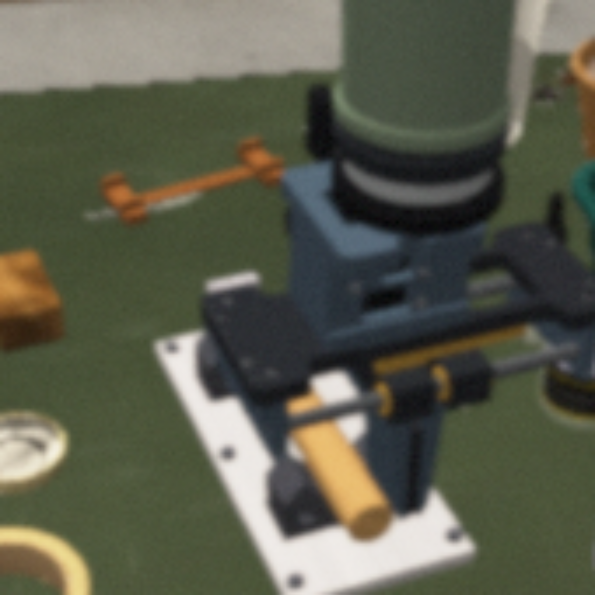

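View pics/top4z.png

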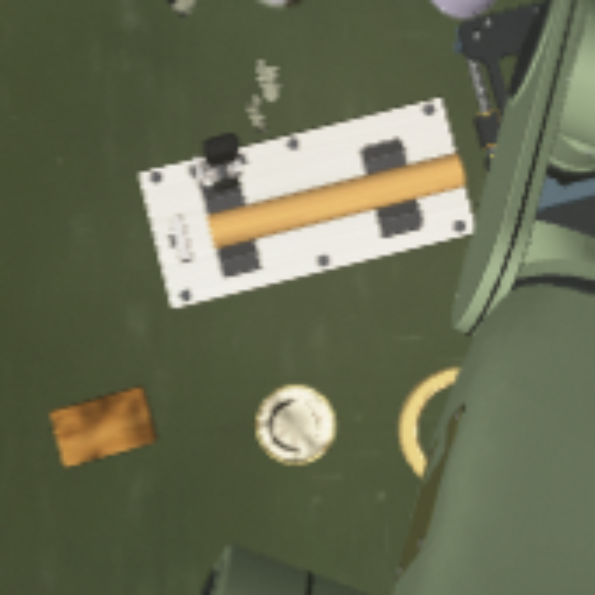

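Both views show the dowel lying along the grooves, its stop-side end about 15 mm short of the stop. Next I'll lower the closed fingers behind its −y end.

Request:
{"op": "jog_arm", "data": {"targets": [[[0, 0.002, 0.03, -0.006, -0.005, 0.001, 1], [0, 0.001, 0.03, 0, 0, 0, 1], [0, 0, 0.018, 0, 0, 0, 1], [0, 0, 0, 0, 0, 0, 1]]]}}

```text
t: 14.28
tcp_pos: [0.5777, -0.2099, 0.0469]
orientation: [0.001, 0.62, 0.785, 0.0]
contact_force: [0.0, -0.2, 0.1]
grip_width: 0.0006
```

```bash
python3 -c "
from h import *
st(); delta(jw(-1,-135,43),13.1)"
```

```text
t 14.28 p [ 0.5777 -0.2099  0.0469] jig [   0.5 -144.8   46.9] yaw_y 13.4 zaxis [ 0.002 -0.001 -1.   ] F [ 0.04 -0.22  0.09] Fj [-0.01 -0.22] w 0.0006 q6 -0.6
shift [ 0.0122 -0.0018  0.0049] turn [0.0011 0.0008 0.0034] rows>= 0.17009955409403935 0.030636786254813333
```

Request:
{"op": "jog_arm", "data": {"targets": [[[0.006, -0.001, 0.004, 0, 0, 0.003, 1], [0.004, 0, 0, 0, 0, 0, 1], [0.002, 0, 0, 0, 0, 0, 1]]]}}

```text
t: 14.65
tcp_pos: [0.5757, -0.2002, 0.0456]
orientation: [0.003, 0.622, 0.783, 0.001]
contact_force: [-0.3, -1.2, 0.1]
grip_width: 0.0001
```

```bash
python3 -c "
from h import *
st(); delta(jw(-1,-117,43),13.1)"
```

```text
t 14.65 p [ 0.5757 -0.2002  0.0456] jig [   0.8 -134.9   45.6] yaw_y 13.14 zaxis [ 0.005 -0.002 -1.   ] F [-0.35 -1.23  0.09] Fj [-0.62 -1.12] w 0.0001 q6 -0.58
shift [ 0.0223 -0.0022  0.0032] turn [0.003  0.002  0.0004] rows>= 0.29005119856291695 0.03089851719471482
```

Request:
{"op": "jog_arm", "data": {"targets": [[[0.0012, 0, 0, 0, 0, 0, 1], [0.0012, 0, 0, 0, 0, 0, 1], [0.0012, 0, 0, 0, 0, 0, 1], [0.0012, 0, 0, 0, 0, 0, 1], [0.0012, 0, 0, 0, 0, 0, 1], [0.0012, 0, 0, 0, 0, 0, 1]]]}}

```text
t: 15.4
tcp_pos: [0.5748, -0.1949, 0.0462]
orientation: [0.004, 0.622, 0.783, 0.001]
contact_force: [0.2, -0.3, -0.4]
grip_width: 0.0001
```

```bash
python3 -c "
from h import *
st()"
```

```text
t 15.4 p [ 0.5748 -0.1949  0.0462] jig [   1.1 -129.5   46.2] yaw_y 13.13 zaxis [ 0.007 -0.003 -1.   ] F [ 0.22 -0.31 -0.45] Fj [ 0.15 -0.35] w 0.0001 q6 -0.57
```

Request:
{"op": "jog_arm", "data": {"targets": [[[0.0012, -0.001, 0.001, 0.002, 0.001, 0, 1], [0.0012, 0, 0.0005, 0, 0, 0, 1], [0.0012, 0, 0, 0, 0, 0, 1], [0.0012, 0, 0, 0, 0, 0, 1], [0.0012, 0, 0, 0, 0, 0, 1], [0.0012, 0, 0, 0, 0, 0, 1], [0.0012, 0, 0, 0, 0, 0, 1]]]}}

```text
t: 16.27
tcp_pos: [0.5731, -0.1888, 0.0455]
orientation: [0.003, 0.622, 0.783, 0.0]
contact_force: [1.2, -0.3, 0.5]
grip_width: 0.0006
```

```bash
python3 -c "
from h import *
st()"
```

```text
t 16.27 p [ 0.5731 -0.1888  0.0455] jig [   0.8 -123.2   45.5] yaw_y 13.14 zaxis [ 0.005 -0.004 -1.   ] F [ 1.25 -0.27  0.47] Fj [ 1.15 -0.55] w 0.0006 q6 -0.56
```

Request:
{"op": "jog_arm", "data": {"targets": [[[0.0012, -0.001, 0, 0, 0.002, 0, 1], [0.001, 0, 0, 0, 0, 0, 1], [0.001, 0, 0, 0, 0, 0, 1], [0.001, 0, 0, 0, 0, 0, 1], [0.001, 0, 0, 0, 0, 0, 1]]]}}

```text
t: 16.9
tcp_pos: [0.5716, -0.1844, 0.0454]
orientation: [0.002, 0.622, 0.783, 0.002]
contact_force: [-0.1, -1.3, -0.0]
grip_width: 0.0
```

```bash
python3 -c "
from h import *
st()
im,d=cam('top','top5.png');im=cv2.imread('pics/top5.png');x,y=(250,180)
cv2.imwrite('pics/top5z.png',cv2.resize(im[y:y+100,x:x+150],None,fx=5,fy=5,interpolation=cv2.INTER_CUBIC))"
```

```text
t 16.9 p [ 0.5716 -0.1844  0.0454] jig [   0.4 -118.5   45.4] yaw_y 13.12 zaxis [ 0.005  0.    -1.   ] F [-0.1  -1.3  -0.03] Fj [-0.39 -1.24] w 0.0 q6 -0.56
```

View pics/top5z.png

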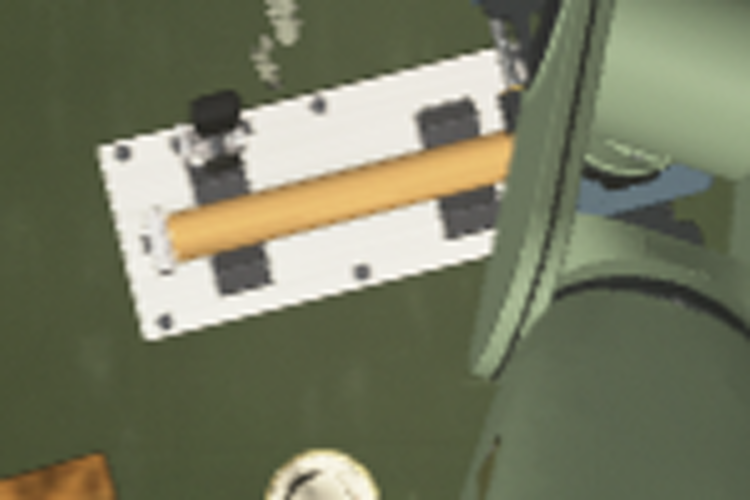

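The dowel's end is now almost at the stop, at about (172,237) in the crop. I'll go on in short steps.

Request:
{"op": "jog_arm", "data": {"targets": [[[0.001, 0, 0, 0, 0, 0, 1], [0.001, 0, 0, 0, 0, 0, 1]]]}}

```text
t: 17.2
tcp_pos: [0.5713, -0.1827, 0.0455]
orientation: [0.002, 0.622, 0.783, 0.002]
contact_force: [1.1, -2.9, 0.3]
grip_width: 0.0004
```

```bash
python3 -c "
from h import *
st()"
```

```text
t 17.2 p [ 0.5713 -0.1827  0.0455] jig [   0.4 -116.9   45.5] yaw_y 13.13 zaxis [ 0.005 -0.    -1.   ] F [ 1.09 -2.9   0.31] Fj [ 0.4  -3.07] w 0.0004 q6 -0.56
```

Request:
{"op": "jog_arm", "data": {"targets": [[[0.001, 0, 0, 0, 0, 0, 1]]]}}

```text
t: 17.32
tcp_pos: [0.5713, -0.1827, 0.0455]
orientation: [0.003, 0.621, 0.784, 0.001]
contact_force: [1.6, -6.1, -0.4]
grip_width: 0.0005
```

```bash
python3 -c "
from h import *
st()"
```

```text
t 17.32 p [ 0.5713 -0.1827  0.0455] jig [   0.5 -116.8   45.5] yaw_y 13.17 zaxis [ 0.006 -0.002 -1.   ] F [ 1.56 -6.12 -0.44] Fj [ 0.13 -6.31] w 0.0005 q6 -0.56
```

Home against the stop: the reaction is 6.3 N along the grooves with no further travel. Backing off, then rising.

Request:
{"op": "jog_arm", "data": {"targets": [[[-0.01, 0, 0, 0, 0, 0, 1], [-0.015, 0, -0.01, -0.001, 0.002, 0, 1], [0, 0, -0.05, 0, 0, 0, 1], [0, 0, -0.07, 0, 0, 0, 1], [0, 0, -0.06, 0, 0, 0, 1], [0, 0, -0.015, 0, 0, 0, 1], [0, 0, 0, 0, 0, 0, 1]]]}}

```text
t: 18.2
tcp_pos: [0.574, -0.2054, 0.2147]
orientation: [-0.001, 0.622, 0.783, 0.003]
contact_force: [-0.4, 0.6, -0.4]
grip_width: 0.0005
```

```bash
python3 -c "
from h import *
st(); delta(jw(95,65,205),13.1)
np.set_printoptions(precision=1,suppress=True)
for n in ('top','side'):
  im,d=cam(n,n+'6.png');im=cv2.imread('pics/'+n+'6.png');x,y=(250,180) if n=='top' else (220,140)
  cv2.imwrite('pics/'+n+'6z.png',cv2.resize(im[y:y+130,x:x+150],None,fx=4.5,fy=4.5,interpolation=cv2.INTER_CUBIC))
  P=cloud(n,d);J=np.dstack([(P[...,:2]-JO)@XJ,(P[...,:2]-JO)@YJ,P[...,2]])*1000
  hsv=cv2.cvtColor(im,cv2.COLOR_BGR2HSV)
  s=(abs(J[...,0]-46)<50)&(abs(J[...,1]-65)<25)&(J[...,2]>90)&(J[...,2]<225)
  for a,b in ((90,105),(130,165),(165,200),(198,225)):
    Q=J[s&(J[...,2]>a)&(J[...,2]<b)]; print(n,a,b,len(Q),np.percentile(Q,[5,50,95],axis=0).tolist() if len(Q) else '')
"
```

```text
t 18.2 p [ 0.574  -0.2054  0.2147] jig [  -2.1 -139.6  214.7] yaw_y 13.02 zaxis [ 0.002  0.007 -1.   ] F [-0.37  0.58 -0.45] Fj [-0.23  0.65] w 0.0005 q6 -0.6
shift [0.2558 0.121  0.0142] turn [ 0.0023 -0.004  -0.0009] rows>= 3.6268700648955567 0.03960399114998257
top 90 105 3 [[45.9453214054987, 59.92888737339627, 91.29789145829253], [46.2758649102239, 74.48688057776297, 94.83180636169352], [49.14520575444425, 80.88687444648878, 103.21413032524686]]
top 130 165 11 [[26.491426752032606, 63.71966685142671, 130.07334890084888], [28.640207512784585, 69.44785908660106, 131.86385170443526], [31.023939733342196, 75.22961356819033, 135.68505493758465]]
top 165 200 18 [[39.345497245503935, 57.05796226877595, 170.82476899477987], [40.22336737633009, 67.16287561715151, 183.81741196486036], [42.67159371905982, 78.83738872547708, 198.2913161276084]]
top 198 225 61 [[41.30309768027647, 56.907826368151206, 201.23800970912464], [46.77006972105885, 67.2050744254149, 208.1635455614641], [53.562049624927845, 77.22567484454932, 212.46338642234574]]
side 90 105 37 [[39.67124074470905, 53.37438842018161, 91.07268229978867], [40.97477444966566, 57.642163939629974, 97.47181834752216], [45.76685433785014, 71.65628405218578, 104.3289614717106]]
side 130 165 50 [[42.624760416532965, 53.96709932866754, 132.04934295957233], [43.697258610357665, 57.92582557942778, 150.28747026342512], [49.67196674738511, 73.48835123120746, 160.961898972391]]
side 165 200 14 [[34.774412450806736, 52.538834846043436, 166.50198373893713], [39.39532662606729, 54.03332655114138, 168.92305710422244], [44.063179336714335, 56.72236610375486, 171.6113642289772]]
side 198 225 0
```

View pics/side6z.png

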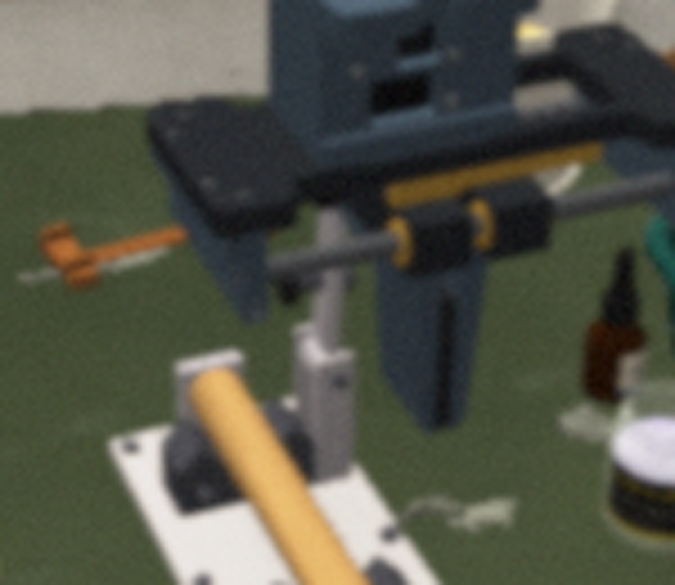

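View pics/top6z.png

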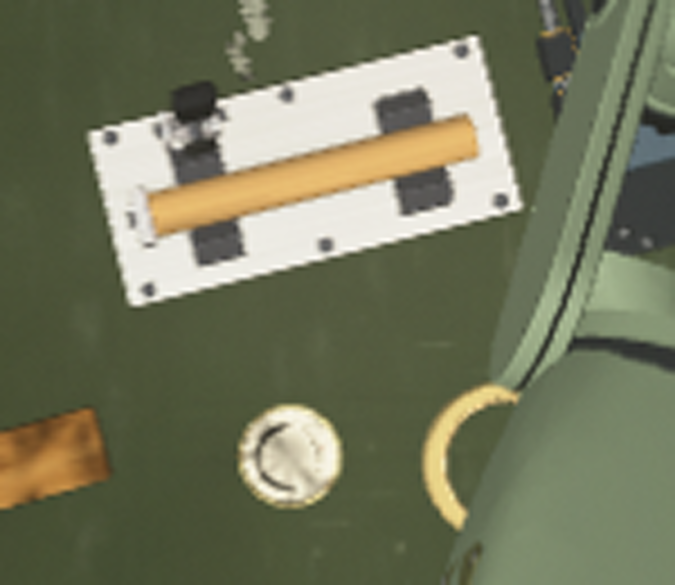

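Both views show the dowel in the grooves with its end against the stop. The strap is upright, with the grip top at about (195,100) in the crop. I'll go round to the +x side of the grip.

Request:
{"op": "jog_arm", "data": {"targets": [[[0.02, 0.025, 0, 0.002, -0.004, -0.001, 1], [0.045, 0.035, 0.002, 0, 0, 0, 1], [0.055, 0.03, 0.003, 0, 0, 0, 1], [0.06, 0.02, 0.003, 0, 0, 0, 1], [0.045, 0.01, 0.003, 0, 0, 0, 1], [0.025, 0.002, 0.002, 0, 0, 0, 1], [0, 0, 0, 0, 0, 0, 1]]]}}

```text
t: 19.18
tcp_pos: [0.6187, 0.0174, 0.1872]
orientation: [-0.013, 0.623, 0.782, -0.008]
contact_force: [0.8, -0.3, 0.1]
grip_width: 0.0004
```

```bash
python3 -c "
from h import *
st(); delta(jw(90,65,195),13.1)"
```

```text
t 19.18 p [0.6187 0.0174 0.1872] jig [ 91.9  67.3 187.2] yaw_y 12.99 zaxis [-0.029  0.004 -1.   ] F [ 0.75 -0.26  0.09] Fj [ 0.67 -0.42] w 0.0004 q6 -0.22
shift [-0.0028 -0.0027 -0.0097] turn [-0.0177 -0.0065 -0.0013] rows>= 0.13342589004320501 0.1587966362373746
```

Request:
{"op": "jog_arm", "data": {"targets": [[[-0.002, -0.003, -0.008, -0.018, -0.006, -0.001, 1], [0, -0.008, 0, 0, 0, 0, 1], [0, 0, 0, 0, 0, 0, 1]]]}}

```text
t: 19.55
tcp_pos: [0.6098, 0.01, 0.194]
orientation: [0.001, 0.623, 0.782, 0.0]
contact_force: [0.9, 0.3, 0.2]
grip_width: 0.001
```

```bash
python3 -c "
from h import *
st(); delta(jw(65,65,196),13.1)
im,d=cam('side','side7.png');im=cv2.imread('pics/side7.png');x,y=(200,100)
cv2.imwrite('pics/side7z.png',cv2.resize(im[y:y+170,x:x+170],None,fx=3.5,fy=3.5,interpolation=cv2.INTER_CUBIC))"
```

```text
t 19.55 p [0.6098 0.01   0.194 ] jig [ 81.6  62.1 194. ] yaw_y 12.89 zaxis [ 0.002 -0.001 -1.   ] F [0.93 0.29 0.23] Fj [0.98 0.07] w 0.001 q6 -0.23
shift [ 0.0035 -0.0207 -0.0025] turn [ 0.0011  0.0009 -0.0023] rows>= 0.2708461588682049 0.022892628570432817
```

View pics/side7z.png

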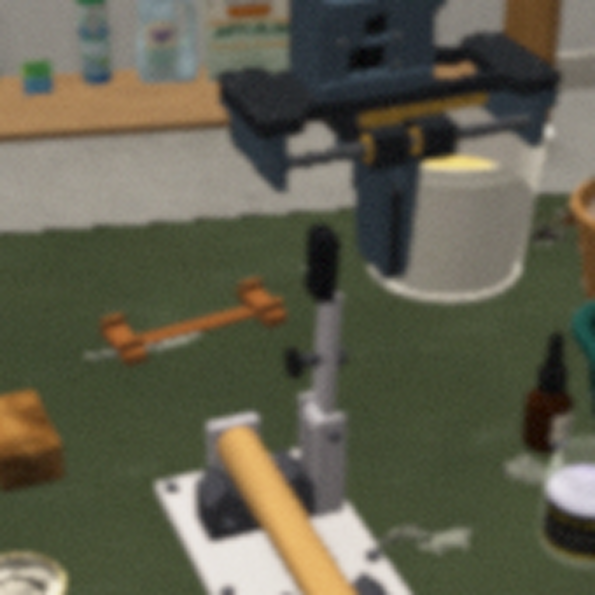

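Request:
{"op": "jog_arm", "data": {"targets": [[[0.003, -0.012, -0.002, 0.001, 0.001, -0.002, 1], [0, -0.012, 0, 0, 0, 0, 1], [0, -0.012, 0, 0, 0, 0, 1], [0, -0.012, 0, 0, 0, 0, 1]]]}}

```text
t: 20.1
tcp_pos: [0.5759, 0.0041, 0.1963]
orientation: [0.005, 0.622, 0.783, 0.006]
contact_force: [7.8, 2.0, -5.5]
grip_width: 0.0003
```

```bash
python3 -c "
from h import *
st(); delta(jw(30,65,193),13.1)"
```

```text
t 20.1 p [0.5759 0.0041 0.1963] jig [ 47.3  64.  196.3] yaw_y 13.0 zaxis [ 0.015  0.003 -1.   ] F [ 7.76  2.   -5.46] Fj [8.01 0.19] w 0.0003 q6 -0.24
shift [ 0.0012 -0.0216  0.0038] turn [ 0.0099  0.0003 -0.0011] rows>= 0.2816321337915931 0.08367263627415317
```

Request:
{"op": "jog_arm", "data": {"targets": [[[0.001, -0.021, 0.004, 0.008, 0, -0.001, 1], [0, -0.02, 0.005, 0, 0, 0, 1], [0, -0.019, 0.009, 0, 0, 0, 1]]]}}

```text
t: 20.48
tcp_pos: [0.5406, -0.0043, 0.1874]
orientation: [0.014, 0.622, 0.783, 0.014]
contact_force: [5.2, 2.6, 10.2]
grip_width: 0.0004
```

```bash
python3 -c "
from h import *
st(); w=wj(cur()[0]); c=np.array([w[0]-13.5-46,w[2]-14-75]); print('theta',np.arctan2(c[1],-c[0]),np.hypot(*c))"
```

```text
t 20.48 p [ 0.5406 -0.0043  0.1874] jig [ 11.   63.9 187.4] yaw_y 13.05 zaxis [ 0.039  0.004 -0.999] F [ 5.2   2.6  10.17] Fj [5.66 1.35] w 0.0004 q6 -0.26
theta 1.112781781686388 109.65728909433084
```

Request:
{"op": "jog_arm", "data": {"targets": [[[0.001, -0.021, 0.009, 0.024, 0, 0, 1], [0, -0.018, 0.012, 0, 0, 0, 1], [0, -0.0165, 0.015, 0, 0, 0, 1]]]}}

```text
t: 20.85
tcp_pos: [0.5082, -0.0121, 0.1649]
orientation: [0.014, 0.623, 0.782, 0.011]
contact_force: [1.2, 2.8, 10.8]
grip_width: 0.0003
```

```bash
python3 -c "
from h import *
st(); delta(jw(-44,65,145.6),13.1); w=wj(cur()[0]); c=np.array([w[0]-13.5-46,w[2]-14-75]); print('theta',np.arctan2(c[1],-c[0]),np.hypot(*c))"
```

```text
t 20.85 p [ 0.5082 -0.0121  0.1649] jig [-22.3  63.6 164.9] yaw_y 12.97 zaxis [ 0.036 -0.001 -0.999] F [ 1.17  2.78 10.79] Fj [1.77 2.44] w 0.0003 q6 -0.27
shift [ 0.0018 -0.028   0.0232] turn [ 0.0225  0.0057 -0.0015] rows>= 0.46540424936494235 0.1955140498122031
theta 0.7481610806233049 111.61228092369656
```

Request:
{"op": "jog_arm", "data": {"targets": [[[0.001, -0.0175, 0.0145, 0.022, 0.004, 0, 1], [0, -0.014, 0.015, 0, 0, 0, 1]]]}}

```text
t: 21.1
tcp_pos: [0.4925, -0.0158, 0.1456]
orientation: [0.011, 0.623, 0.782, 0.009]
contact_force: [6.0, 5.4, 6.5]
grip_width: 0.0003
```

```bash
python3 -c "
from h import *
st(); delta(jw(-54,65,132),13.1); w=wj(cur()[0]); c=np.array([w[0]-13.5-46,w[2]-14-75]); print('theta',np.arctan2(c[1],-c[0]),np.hypot(*c))
im,d=cam('side','side8.png');im=cv2.imread('pics/side8.png');x,y=(180,100)
cv2.imwrite('pics/side8z.png',cv2.resize(im[y:y+170,x:x+170],None,fx=3.5,fy=3.5,interpolation=cv2.INTER_CUBIC))"
```

```text
t 21.1 p [ 0.4925 -0.0158  0.1456] jig [-38.5  63.6 145.6] yaw_y 12.88 zaxis [ 0.027  0.    -1.   ] F [5.95 5.35 6.55] Fj [7.01 3.87] w 0.0003 q6 -0.28
shift [ 0.0018 -0.0199  0.0165] turn [ 0.0169  0.0037 -0.0025] rows>= 0.33117526005992437 0.14720243239302203
theta 0.5239212556558309 113.14314085585244
```

View pics/side8z.png

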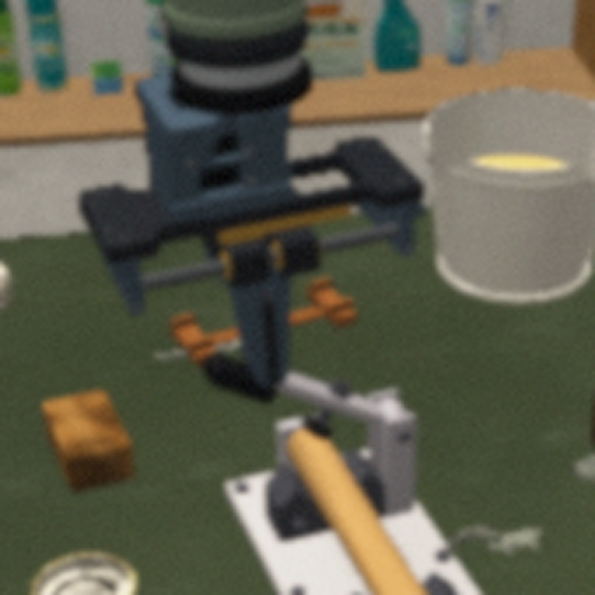

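Request:
{"op": "jog_arm", "data": {"targets": [[[0.001, 0, -0.02, 0.012, 0.003, -0.002, 1], [0.001, -0.024, 0, 0, 0, 0, 1], [0, 0, 0, 0, 0, 0, 1]]]}}

```text
t: 21.52
tcp_pos: [0.47, -0.019, 0.1612]
orientation: [0.003, 0.622, 0.783, 0.002]
contact_force: [-0.5, -0.6, -0.6]
grip_width: -0.0001
```

```bash
python3 -c "
from h import *
st(); delta(jw(-60,65,150),13.1)"
```

```text
t 21.52 p [ 0.47   -0.019   0.1612] jig [-61.1  65.6 161.2] yaw_y 13.08 zaxis [ 0.007  0.    -1.   ] F [-0.47 -0.63 -0.58] Fj [-0.61 -0.51] w -0.0001 q6 -0.29
shift [-0.0007  0.0013  0.014 ] turn [ 0.0043  0.0009 -0.0002] rows>= 0.1807250499479869 0.03740293250541776
```

Request:
{"op": "jog_arm", "data": {"targets": [[[0, 0, 0.01, 0.004, 0, 0, 1], [0, 0, 0.01, 0, 0, 0, 1], [0, 0, 0.008, 0, 0, 0, 1], [0, 0, 0.006, 0, 0, 0, 1]]]}}

```text
t: 22.02
tcp_pos: [0.4738, -0.0191, 0.1364]
orientation: [0.004, 0.622, 0.783, 0.001]
contact_force: [-1.7, -0.8, 9.5]
grip_width: 0.0002
```

```bash
python3 -c "
from h import *
st(); delta(jw(-60,65,120),13.1)"
```

```text
t 22.02 p [ 0.4738 -0.0191  0.1364] jig [-57.4  64.6 136.4] yaw_y 13.1 zaxis [ 0.008 -0.002 -1.   ] F [-1.71 -0.77  9.45] Fj [-1.84 -0.36] w 0.0002 q6 -0.29
shift [ 0.0006 -0.0034  0.0205] turn [ 0.0044  0.0024 -0.0001] rows>= 0.26565077524051217 0.042119920276220364
```

Request:
{"op": "jog_arm", "data": {"targets": [[[0, -0.003, 0.006, 0.004, 0.002, 0, 1], [0, -0.001, 0.006, 0, 0, 0, 1]]]}}

```text
t: 22.28
tcp_pos: [0.4718, -0.0197, 0.1277]
orientation: [0.001, 0.622, 0.783, 0.0]
contact_force: [-3.5, -0.4, 9.7]
grip_width: 0.0002
```

```bash
python3 -c "
from h import *
st(); w=wj(cur()[0]); c=np.array([w[0]-13.5-46,w[2]-14-75]); print('theta',np.arctan2(c[1],-c[0]),np.hypot(*c))"
```

```text
t 22.27 p [ 0.4718 -0.0197  0.1277] jig [-59.6  64.5 127.7] yaw_y 13.11 zaxis [ 0.001 -0.001 -1.   ] F [-3.48 -0.42  9.69] Fj [-3.48  0.38] w 0.0002 q6 -0.29
theta 0.313898452296698 125.18172891614256
```

Request:
{"op": "jog_arm", "data": {"targets": [[[0, 0, 0.004, 0, 0, 0, 1], [0, 0, 0.004, 0, 0, 0, 1], [0, 0, 0.004, 0, 0, 0, 1]]]}}

```text
t: 22.65
tcp_pos: [0.4706, -0.02, 0.1186]
orientation: [-0.001, 0.621, 0.784, -0.002]
contact_force: [-3.7, -1.0, 9.2]
grip_width: 0.0009
```

```bash
python3 -c "
from h import *
st(); w=wj(cur()[0]); c=np.array([w[0]-13.5-46,w[2]-14-75]); print('theta',np.arctan2(c[1],-c[0]),np.hypot(*c))"
```

```text
t 22.65 p [ 0.4706 -0.02    0.1186] jig [-60.7  64.5 118.6] yaw_y 13.17 zaxis [-0.005 -0.002 -1.   ] F [-3.67 -1.02  9.19] Fj [-3.81 -0.16] w 0.0009 q6 -0.29
theta 0.24131404466889048 123.82861179015431
```

```bash
cat >> h.py <<'E'
def clamp():
    st(); P,R,o=cur(); w=wj(P); F=o['contact_force']; 
    for e in(-13.5,0,13.5):
        c=np.array([w[0]+e-46,w[2]-14-75])/1000; T=-c[0]*F[2]+c[1]*(F[:2]@XJ); print(e,'th',round(np.arctan2(c[1],-c[0]),3),'T',T.round(3),'P',((T-1)/.046).round(1))
E
python3 -c "
from h import *
clamp()"
```

```text
t 22.65 p [ 0.4706 -0.02    0.1186] jig [-60.7  64.5 118.6] yaw_y 13.17 zaxis [-0.005 -0.002 -1.   ] F [-3.67 -1.02  9.19] Fj [-3.81 -0.16] w 0.0009 q6 -0.29
-13.5 th 0.241 T 0.992 P -0.2
0 th 0.27 T 0.868 P -2.9
13.5 th 0.307 T 0.744 P -5.6
```

Request:
{"op": "jog_arm", "data": {"targets": [[[0, 0, 0.003, 0, 0, 0, 1], [0, 0, 0.003, 0, 0, 0, 1]]]}}

```text
t: 22.9
tcp_pos: [0.4696, -0.0202, 0.114]
orientation: [-0.003, 0.621, 0.784, -0.004]
contact_force: [-3.9, 0.1, 9.3]
grip_width: 0.0004
```

```bash
python3 -c "
from h import *
clamp()"
```

```text
t 22.9 p [ 0.4696 -0.0202  0.114 ] jig [-61.8  64.5 114. ] yaw_y 13.22 zaxis [-0.009 -0.003 -1.   ] F [-3.95  0.12  9.32] Fj [-3.82  1.01] w 0.0004 q6 -0.29
-13.5 th 0.203 T 1.035 P 0.8
0 th 0.228 T 0.909 P -2.0
13.5 th 0.259 T 0.783 P -4.7
```

Request:
{"op": "jog_arm", "data": {"targets": [[[0, 0.001, 0.0025, -0.004, -0.002, -0.001, 1], [0, 0, 0.0025, 0, 0, 0, 1]]]}}

```text
t: 23.15
tcp_pos: [0.4691, -0.0203, 0.1102]
orientation: [-0.001, 0.62, 0.785, -0.004]
contact_force: [-3.8, 0.3, 10.8]
grip_width: 0.0006
```

```bash
python3 -c "
from h import *
clamp()"
```

```text
t 23.15 p [ 0.4691 -0.0203  0.1102] jig [-62.3  64.5 110.2] yaw_y 13.36 zaxis [-0.007 -0.005 -1.   ] F [-3.81  0.3  10.76] Fj [-3.64  1.15] w 0.0006 q6 -0.29
-13.5 th 0.173 T 1.232 P 5.0
0 th 0.194 T 1.087 P 1.9
13.5 th 0.22 T 0.942 P -1.3
```

Request:
{"op": "jog_arm", "data": {"targets": [[[0, 0, 0.0025, 0, 0, 0, 1], [0, 0, 0.002, 0, 0, 0, 1]]]}}

```text
t: 23.4
tcp_pos: [0.4687, -0.0204, 0.1077]
orientation: [-0.002, 0.62, 0.785, -0.005]
contact_force: [-4.1, -1.0, 13.6]
grip_width: 0.0008
```

```bash
python3 -c "
from h import *
clamp()"
```

```text
t 23.4 p [ 0.4687 -0.0204  0.1077] jig [-62.7  64.5 107.7] yaw_y 13.38 zaxis [-0.009 -0.006 -1.   ] F [-4.06 -0.97 13.59] Fj [-4.17 -0.02] w 0.0008 q6 -0.29
-13.5 th 0.152 T 1.582 P 12.6
0 th 0.171 T 1.398 P 8.7
13.5 th 0.194 T 1.215 P 4.7
```

The grip force reads 13.6 N and the hinge torque implies a pad force of about 11–12 N. That is inside the window, so I'll lift off and check.

Request:
{"op": "jog_arm", "data": {"targets": [[[0, 0, -0.004, 0, 0, 0, 1], [0, 0, -0.02, 0.008, 0, 0, 1], [0, 0, -0.06, 0, 0, 0, 1], [0, 0, -0.07, 0, 0, 0, 1], [-0.03, -0.05, -0.03, 0, 0, 0, 1], [-0.05, -0.06, 0, 0, 0, 0, 1], [-0.05, -0.06, 0, 0, 0, 0, 1], [-0.05, -0.05, 0, 0, 0, 0, 1], [-0.03, 0, 0, 0, 0, 0, 1], [0, 0, 0, 0, 0, 0, 1]]]}}

```text
t: 24.65
tcp_pos: [0.3409, -0.2295, 0.2613]
orientation: [-0.005, 0.619, 0.786, -0.012]
contact_force: [0.4, 0.8, 1.3]
grip_width: 0.0004
```

```bash
python3 -c "
from h import *
st()
np.set_printoptions(precision=1,suppress=True)
for n in ('top','side'):
  im,d=cam(n,n+'9.png');im=cv2.imread('pics/'+n+'9.png');x,y=(250,170) if n=='top' else (210,180)
  cv2.imwrite('pics/'+n+'9z.png',cv2.resize(im[y:y+130,x:x+150],None,fx=4.5,fy=4.5,interpolation=cv2.INTER_CUBIC))
  P=cloud(n,d);J=np.dstack([(P[...,:2]-JO)@XJ,(P[...,:2]-JO)@YJ,P[...,2]])*1000
  s=(abs(J[...,1]-65)<9)&(J[...,0]>-95)&(J[...,0]<30)&(J[...,2]>65)&(J[...,2]<130); Q=J[s]
  for a in range(-90,30,15):
    q=Q[(Q[:,0]>a)&(Q[:,0]<a+15)]; print(n,a,len(q),np.median(q,axis=0) if len(q) else '')
"
```

```text
t 24.65 p [ 0.3409 -0.2295  0.2613] jig [-234.6 -110.2  261.3] yaw_y 13.56 zaxis [-0.023 -0.012 -1.   ] F [0.4  0.81 1.3 ] Fj [0.57 0.7 ] w 0.0004 q6 -0.83
top -90 27 [-79.6  65.3  96.3]
top -75 40 [-67.4  64.8  93.8]
top -60 40 [-52.6  65.5  91.6]
top -45 37 [-37.5  65.2  92.9]
top -30 36 [-22.7  65.5  91.7]
top -15 36 [-7.3 65.6 89.3]
top 0 35 [ 6.9 66.  90. ]
top 15 36 [22.4 65.5 84.1]
side -90 41 [-84.5  63.8  94.4]
side -75 38 [-67.9  61.7  92.3]
side -60 39 [-52.1  65.7  90.9]
side -45 37 [-38.   63.   91.4]
side -30 35 [-21.2  63.6  89.2]
side -15 67 [-7.2 62.  86.2]
side 0 40 [ 8.6 60.5 83.7]
side 15 33 [21.9 63.5 81.6]
```

View pics/side9z.png

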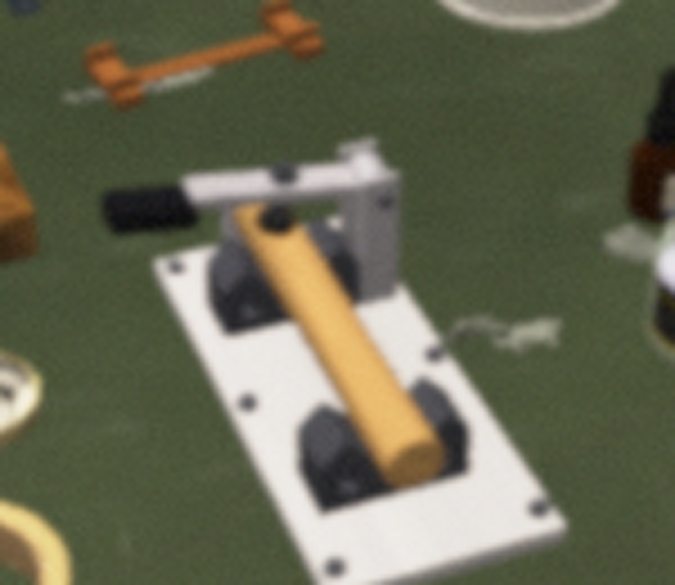

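View pics/top9z.png

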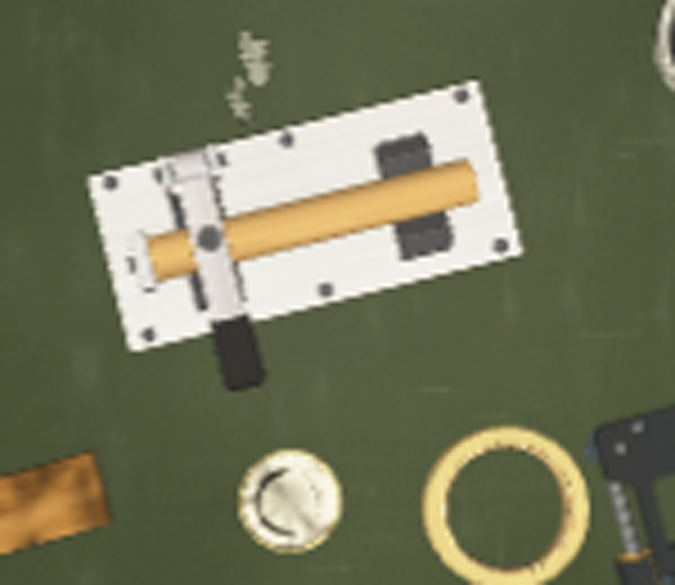

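Both views show the strap resting at about 0.15 rad with the pad on the dowel, the dowel's end at the stop, and the gripper clear. I'll hand the job in.

```bash
python3 -c "
from h import *
a=cv2.imread('pics/top0.png').astype(int);b=cv2.imread('pics/top9.png').astype(int)
d=(abs(a-b).max(2)>60).astype(np.uint8);n,l,s,c=cv2.connectedComponentsWithStats(d);print([x.tolist() for x in s[1:] if x[4]>15])
st(); print(ctrl.sign_off())"
```

```text
[[187, 200, 33, 71, 513], [283, 202, 73, 37, 923], [297, 240, 9, 4, 23], [406, 260, 17, 22, 70], [425, 279, 15, 12, 85], [443, 283, 32, 23, 186], [405, 291, 16, 19, 23], [417, 295, 28, 43, 696], [397, 301, 22, 41, 88], [439, 303, 49, 107, 197], [493, 307, 67, 65, 2540], [403, 313, 21, 29, 90], [404, 341, 25, 8, 94], [267, 342, 127, 78, 2936], [368, 342, 34, 55, 106], [422, 348, 30, 53, 751], [509, 372, 51, 48, 742], [250, 385, 9, 10, 29], [238, 396, 60, 24, 735], [396, 398, 21, 14, 79], [360, 403, 54, 17, 465], [507, 402, 45, 18, 435], [466, 409, 20, 11, 131]]
t 24.75 p [ 0.3407 -0.2278  0.2612] jig [-234.4 -108.5  261.2] yaw_y 13.7 zaxis [-0.024 -0.011 -1.   ] F [-0.37 -0.64 -0.53] Fj [-0.5  -0.55] w 0.0004 q6 -0.83
the job is handed in; nothing more can be done
None
```

The dowel is in the V-blocks, home against the end stop and held by the clamp. I handed the job in at 24.75 s on the clock, with the gripper clear of everything.

- **Laying in:** the dowel went down until it bottomed in the grooves. That took about 19 N straight down for a moment, and both cameras showed it lying along the grooves after release.
- **End stop:** I pushed it along with closed fingers until it stopped moving, at 6.3 N.
- **Clamp:** I swung the strap over and pressed the grip to 13.6 N. The torque this puts on the hinge suggests a pad force of about 11–12 N. That is an estimate, because the pad force isn't measured directly.
- **Last checks:** after letting go, depth readings from both cameras put the grip face at 92–94 mm, matching the 92 mm where I pressed it. The dowel's end was still at the stop. Comparing the first and last top views, the only changes I found were the dowel and strap, plus patches on the right and lower side where the arm itself had moved. One of those patches overlaps the area in front of the steel jar, so the comparison says little there. I never moved the arm near that jar at bench height.
- **Disagreement:** the two cameras disagreed by about 5 mm on where the jig was. I averaged them and relied on the feel of contact, which agreed with the average to within about 2 mm.

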